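# Unload the gel rocker

## Task

The wash is over: unload the rocker. With the red key, never your fingers, turn the screw of each yellow hold-down clip anticlockwise until its bar lies fully in the gap and frees the lifters; then hang every blue gel lifter by its eye on a plain hook of the draining rack, one to a hook, and the key by its eye on the hook with the red collar. Leave the other things on the bench where they are.

Things in the scene. Friction and masses are not known exactly. Their poses are not given: they have to be found in the camera images.
- rocker: white gel rocker (shaker), standing still: casing 250 x 130 mm, platform 250 (its x) x 145 mm (its y), its top 100 mm above the bench, with a 6 mm high rim on three sides, open to the right (-y); origin on the bench under its centre; x away from the control panel, y to the left. Screw axis of clip_a at x -41, y +30 mm, of clip_b at x +41, y -15 mm
- clip_a (a joint): nearer hold-down clip of the rocker (by the control panel): 0 = clamped, its yellow bar lies across the lifters on both sides; grows anticlockwise from above; hard stop at 1.65; at 1.57 the bar lies in the 32 mm gap between the lifters and they lift straight out. Starts at 0 to 0.2, stays where it is left, turns with about 0.12 N m
- clip_b (a joint): farther hold-down clip of the rocker (away from the control panel): 0 = clamped, its yellow bar lies across the lifters on both sides; grows anticlockwise from above; hard stop at 1.65; at 1.57 the bar lies in the 32 mm gap between the lifters and they lift straight out. Starts at 0 to 0.2, stays where it is left, turns with about 0.12 N m
- clip_a_bar: turning part of clip_a; origin on the screw axis at the platform's top; x along its yellow bar (52 x 12 mm, 1.5 mm above the lifters). It crosses a round steel post, 26 mm across, whose top is a shoulder 16 mm above the platform; on that the dark square screw head, 16 x 16 mm, sides along x and y, rising to 27 mm and then tapering to 10 mm square at 33 mm
- clip_b_bar: turning part of clip_b; origin on the screw axis at the platform's top; x along its yellow bar (52 x 12 mm, 1.5 mm above the lifters). It crosses a round steel post, 26 mm across, whose top is a shoulder 16 mm above the platform; on that the dark square screw head, 16 x 16 mm, sides along x and y, rising to 27 mm and then tapering to 10 mm square at 33 mm
- key: red flat clip key, 10 mm thick, both faces alike, 170 mm long, 120 g, starts flat on the bench. Origin under the middle of its 24 mm wide handle (x -52 to +48 mm); at x -70 a 36 mm square end with an 18.5 mm square hole right through (sides along x, y) that fits over the screw heads until the key rests on the shoulder; at x +65 a 34 mm square end with the round hanging eye, 18 mm across
- key_eye (a point): centre of the key's hanging eye, at half its thickness
- rack: open draining rack of aluminium: two end posts, 310 mm apart, a 20 mm rail with its top 235 mm above the bench, a lower bar 85 mm up, and a white drip tray 10 mm high that reaches 80 mm out in front; origin on the bench under the middle of the rail's front face; x into the rail (hooks point to -x), y along it. Hooks every 70 mm at y +105 (hook1), +35 (hook2), -35 (hook3), -105 mm (key_hook)
- lifter1: blue slotted gel lifter, 6 mm thick, both faces alike, 207 mm long, 70 g. Origin under its 24 mm wide handle (x -45 to +23 mm); blade 50 mm wide from x -45 to -150; at x +40 a 34 mm square end with the round hanging eye, 18 mm across. Starts flat on the platform, blade under the clips, handle sticking out over the rocker's right (-y) edge. Two or three of the lifters are there
- lifter1_eye (a point): centre of that lifter's hanging eye, at half its thickness
- lifter2: blue slotted gel lifter, 6 mm thick, both faces alike, 207 mm long, 70 g. Origin under its 24 mm wide handle (x -45 to +23 mm); blade 50 mm wide from x -45 to -150; at x +40 a 34 mm square end with the round hanging eye, 18 mm across. Starts flat on the platform, blade under the clips, handle sticking out over the rocker's right (-y) edge. Two or three of the lifters are there
- lifter2_eye (a point): centre of that lifter's hanging eye, at half its thickness
- lifter3: blue slotted gel lifter, 6 mm thick, both faces alike, 207 mm long, 70 g. Origin under its 24 mm wide handle (x -45 to +23 mm); blade 50 mm wide from x -45 to -150; at x +40 a 34 mm square end with the round hanging eye, 18 mm across. Starts flat on the platform, blade under the clips, handle sticking out over the rocker's right (-y) edge. Two or three of the lifters are there
- lifter3_eye (a point): centre of that lifter's hanging eye, at half its thickness
- hook1 (a point): first of the rack's four hooks: middle of its level arm's centre line, 225 mm above the bench. 6 mm steel wire: the arm comes 40 mm straight out of the rail, then turns straight up; its end is 20 mm farther from the rail and 29 mm higher than this point. Axes as the rack's
- hook2 (a point): second of the rack's four hooks: middle of its level arm's centre line, 225 mm above the bench. 6 mm steel wire: the arm comes 40 mm straight out of the rail, then turns straight up; its end is 20 mm farther from the rail and 29 mm higher than this point. Axes as the rack's
- hook3 (a point): third of the rack's four hooks: middle of its level arm's centre line, 225 mm above the bench. 6 mm steel wire: the arm comes 40 mm straight out of the rail, then turns straight up; its end is 20 mm farther from the rail and 29 mm higher than this point. Axes as the rack's
- key_hook (a point): the last of the rack's four hooks: middle of its level arm's centre line, 225 mm above the bench. 6 mm steel wire: the arm comes 40 mm straight out of the rail, then turns straight up; its end is 20 mm farther from the rail and 29 mm higher than this point. Axes as the rack's. It alone has a red collar at the rail: it is the key's own hook
- bottle: white jar with a red cap, 80 mm across, 170 mm high; origin under its middle; a bystander
- tip_box: yellow pipette tip box, 85 x 120 x 62 mm; origin under its middle; a bystander
- comb: green gel comb, 110 mm long, lying flat; origin under its middle; a bystander
- beaker: glass beaker, 70 mm across, 90 mm high; origin under its middle; a bystander
- timer: white bench timer, 60 x 70 x 20 mm; origin under its middle; a bystander
- tube_rack: orange tube rack, 90 x 160 mm, 75 mm high with its tubes; origin under its middle; a bystander
Mind the look-alikes: they are no part of the job. What is shaped like the lifter3 but brown is not meant.

How it is judged:
On the way:
1. both hold-down clips are turned clear of the lifters (value of joint each of clip_a, clip_b above 1.35 rad), for 0.2 s.
At the end, for the whole second after the job is handed in: Both clips turned past 1.35 rad; each lifter hangs at rest by its eye on its own hook of hook1-3, the key on key_hook: eye centre within 10 mm sideways of the arm, from 16 mm below to 5 mm above its centre line, between rail and upturn, within 0.35 rad of upright, eye up (all of step 1 and x of key_eye in the frame of key_hook between -0.022 and 0.022 m and y of key_eye in the frame of key_hook between -0.01 and 0.01 m and z of key_eye in the frame of key_hook between -0.016 and 0.005 m and angle between each of key, lifter1, lifter2, lifter3's own x axis and vertical below 0.35 rad and linear speed of each of key, lifter1, lifter2, lifter3 below 0.05 m/s and ((x of lifter1_eye in the frame of hook1 between -0.022 and 0.022 m and y of lifter1_eye in the frame of hook1 between -0.01 and 0.01 m and z of lifter1_eye in the frame of hook1 between -0.016 and 0.005 m) or (x of lifter1_eye in the frame of hook2 between -0.022 and 0.022 m and y of lifter1_eye in the frame of hook2 between -0.01 and 0.01 m and z of lifter1_eye in the frame of hook2 between -0.016 and 0.005 m) or (x of lifter1_eye in the frame of hook3 between -0.022 and 0.022 m and y of lifter1_eye in the frame of hook3 between -0.01 and 0.01 m and z of lifter1_eye in the frame of hook3 between -0.016 and 0.005 m)) and ((x of lifter2_eye in the frame of hook1 between -0.022 and 0.022 m and y of lifter2_eye in the frame of hook1 between -0.01 and 0.01 m and z of lifter2_eye in the frame of hook1 between -0.016 and 0.005 m) or (x of lifter2_eye in the frame of hook2 between -0.022 and 0.022 m and y of lifter2_eye in the frame of hook2 between -0.01 and 0.01 m and z of lifter2_eye in the frame of hook2 between -0.016 and 0.005 m) or (x of lifter2_eye in the frame of hook3 between -0.022 and 0.022 m and y of lifter2_eye in the frame of hook3 between -0.01 and 0.01 m and z of lifter2_eye in the frame of hook3 between -0.016 and 0.005 m)) and ((x of lifter3_eye in the frame of hook1 between -0.022 and 0.022 m and y of lifter3_eye in the frame of hook1 between -0.01 and 0.01 m and z of lifter3_eye in the frame of hook1 between -0.016 and 0.005 m) or (x of lifter3_eye in the frame of hook2 between -0.022 and 0.022 m and y of lifter3_eye in the frame of hook2 between -0.01 and 0.01 m and z of lifter3_eye in the frame of hook2 between -0.016 and 0.005 m) or (x of lifter3_eye in the frame of hook3 between -0.022 and 0.022 m and y of lifter3_eye in the frame of hook3 between -0.01 and 0.01 m and z of lifter3_eye in the frame of hook3 between -0.016 and 0.005 m)) and distance between lifter1_eye and lifter2_eye above 0.05 m and distance between each of lifter1_eye, lifter2_eye and lifter3_eye above 0.05 m); the robot touches nothing.
It fails at once if a clip is pushed with the fingers or the arm instead of the key (contact force between any of the fingers, the arm and clip_a_bar above 3 N or contact force between any of the fingers, the arm and clip_b_bar above 3 N).
It fails at once if another thing on the bench is shoved more than 50 mm from its place (distance of any of bottle, tip_box, comb, beaker, timer, tube_rack from where it was at the start of the episode above 0.05 m).
Of lifter1, lifter2, lifter3 only 2 to 3 are there at a start; the rules pass over those that are not, and their reading is None.
At some moment in a run one of key, lifter1, lifter2, lifter3 may be knocked a few centimetres aside while the robot is not near it.
Once in a run the grip may slacken for a moment while it holds something.
It also fails if it takes over 210 s, if anything falls off the work surface, if the arm or the gripper's body presses on something with over 40 N, if the wrist force passes 120 N, or if a joint passes its speed limit or range.

## Robot

A 6-joint arm with a two-finger parallel gripper is mounted at the origin on the work surface. World frame = base frame: x ahead of the robot, y to its left, z up, the work surface at z = 0. Lengths are in m, angles in rad, forces in N, time in s.
With the tool pointing down it reaches from about 0.25 to 0.725 m from the base axis. Payload 4 kg.
Tool frame: the origin (TCP) lies midway between the tips of the shut fingers; the grasp point (between the pads) lies 19 mm behind it (bot.grip_depth is the distance from the TCP to the grasp point, in m); z points along the fingers, y is the line along which they close (so a half turn about z gives the same grasp; the last joint's range is limited). The gripper opens to 85 mm and grips with 20 to 120 N. Pads are 22 mm wide; open, the fingers measure 114 mm over their backs; the gripper's body (76 mm by 85 mm) begins 54 mm behind the grasp point. The pads swing forward as they close: fully open they stand 13 mm farther back than shut.
Start: joints at [1.237, 0.241, 0.005, 1.335, 0, 1.571], TCP at [0.164, 0.472, 0.231] pointing down, gripper open.
Joint ranges: [-2.72, 2.72], [-1.05, 1.87], [-1.09, 1.28], [-1.99, 2.15], [-1.42, 1.44], [-3.14, 3.14]. Speed limits (rad/s): [2.79, 2.79, 3.14, 3.14, 3.14, 3.14].

## Interface

Orientations are given as a unit quaternion [x, y, z, w].
In Python, from workcell import bot gives the robot as it stands.
- The arm moves only by the shell command python3 -m creep 'ROWS'. ROWS is JSON, one flat list of numbers, 5 for each row, row after row: the shift along the world's x, y, z in m, then the turn about the world's z in rad, then the finger opening in m, from 0 to 0.0854. In form: [x, y, z, twist, claw, x, y, z, twist, claw, ...]. A call has 1 to 10 rows; each row is the pose to reach, as a shift and turn from the pose commanded when the call began; what a row does not reach only later rows make up. A row lasts 1/12 s, in which the tool goes at most 41.7 mm and 7.16 degrees, less where a joint would pass 70% of its speed; a pose out of reach is approached as far as the arm can. A call with a gripper value outside its range is refused whole. The fingers move at their own pace and stop on an object; the grip force is fixed at half the most. Time passes only in rows, so rows that repeat a pose let the fingers close. It gives the time, the measured TCP pose, the force, the opening and the grip force at its end, in the units of the state.
- bot.get_obs(): the state, without advancing time (a new reading comes with each control period).
- bot.camera(name): name is "side" or "top"; returns a dict with "pixels" (400x640x3 uint8, red, green, blue), "camera_matrix" (3x3 intrinsics, pixels), "extrinsics" (4x4, takes a point from world to camera coordinates). Camera axes: x right, y down, z forward; pixel columns grow to the right and rows downward; lengths in m; the calibration is good to about 2 mm. A picture is of the moment at which its call begins. There is no depth.
- bot.job_done(): hands the job in; it is judged then, once.
Trained networks look in the newest picture that a camera, given by its name, has taken for a name from the list of things; names that differ only in an ending like _2 or _b are one class to them, and where a whole thing is asked for, a point or a joint stands for the part that bears it (a point fixed in the world has none). Each returns a list of dicts, best first, with "score" (0 to 1); they miss things now and then, are a little off and sometimes report something else, mostly with a low value. They report only what shows in the picture. A call takes as long as a camera call. They do not tell look-alikes from the thing itself.
- bot.look_for(camera, thing): "centre" ([column, row] as shares, 0 to 1, of the picture: columns of its width, rows of its height, amid what is visible of it).
- bot.place_of(camera, thing): "centre" ([column, row] as shares, 0 to 1, of the picture: columns of its width, rows of its height: a listed point, or the origin of a listed thing).
The state is a dict: "clock": time; "joint_pos": joint angles; "joint_vel": joint speeds; "tau": joint torques, N m; "eef_pos": TCP position; "tool_rot": TCP orientation; "ft_force": force on the tool from outside, world axes, zero at the start; "ft_torque": the same for the moment, N m; "grip_width": finger opening in m; "grasp_force": force on a finger pad.
Only numpy, scipy, OpenCV 4.12 (cv2) and the standard library are available. Lean on these libraries where they do the work, as an engineer would, in place of code of your own. Each camera call takes 0.05 s, during which the arm holds its last target. There are 200 camera calls.

## Working session

There is one attempt and no reset: what is moved stays moved. The work goes in short steps, Python scripts to look and compute and a shell command to move; the robot and the scene stay as the last step left them, time stands still between calls to the robot, and variables do not carry over. Pictures are saved under pics/ and viewed, at most 14 in all, crops included, and the job is handed in when it is done.

```bash
ls; mkdir -p pics; cat > h.py <<'E'
import numpy as np, cv2
from workcell import bot
def snap(cam,fn=None):
    c=bot.camera(cam)
    if fn: cv2.imwrite('pics/'+fn,c['pixels'][:,:,::-1])
    return c
def ray(c,uv):
    K=np.array(c['camera_matrix']);E=np.array(c['extrinsics'])
    d=np.linalg.inv(K)@[uv[0],uv[1],1]; R=E[:3,:3]
    return -R.T@E[:3,3], R.T@d
def onz(c,uv,z):
    o,d=ray(c,uv); return o+d*(z-o[2])/d[2]
def proj(c,P):
    P=np.atleast_2d(P);E=np.array(c['extrinsics']);q=P@E[:3,:3].T+E[:3,3]
    q=q@np.array(c['camera_matrix']).T
    return q[:,:2]/q[:,2:]
def tri(cs,uvs):
    A=np.zeros((3,3));b=np.zeros(3)
    for c,u in zip(cs,uvs):
        o,d=ray(c,u);d/=np.linalg.norm(d);M=np.eye(3)-np.outer(d,d);A+=M;b+=M@o
    return np.linalg.solve(A,b)
def px(e): return np.array(e['centre'])*[640,400]
E
python3 - <<'E'
from h import *
np.set_printoptions(precision=3,suppress=True)
for cam in('top','side'):
    c=snap(cam,cam+'0.png')
    E=c['extrinsics'];print(cam,-np.array(E)[:3,:3].T@np.array(E)[:3,3],np.array(E)[:3,:3].tolist(),c['camera_matrix'])
    for t in ['rocker','clip_a_bar','key','key_eye','rack','lifter1','lifter1_eye','hook1','key_hook']:
        print(t,[(round(e['score'],2),px(e).round(1).tolist()) for e in bot.place_of(cam,t)[:6]])
print(bot.get_obs())
E
```

```text
pics
top [0.38 0.04 1.47] [[-0.02391829318944162, -0.9997108178212322, -0.0024891729764271696], [-0.9918794472565085, 0.024041885115999754, -0.12488854979617577], [0.12491227866397568, -0.0005181614340447024, -0.9921676542539076]] [[456.59    0.    316.581]
 [  0.    456.59  204.702]
 [  0.      0.      1.   ]]
rocker [(0.96, [244.1, 202.2]), (0.67, [388.2, 262.2])]
clip_a_bar [(0.45, [232.0, 213.9])]
key [(0.77, [372.1, 223.9]), (0.61, [276.2, 224.7]), (0.28, [178.0, 238.1]), (0.22, [281.0, 169.0]), (0.2, [352.0, 171.9])]
key_eye [(0.88, [391.0, 212.7]), (0.68, [464.1, 228.5])]
rack [(0.68, [448.6, 222.1])]
lifter1 [(0.8, [274.9, 226.2]), (0.67, [270.1, 197.4]), (0.56, [168.1, 287.4])]
lifter1_eye [(0.93, [282.6, 218.1])]
hook1 [(0.81, [459.8, 178.4]), (0.64, [461.3, 205.3]), (0.61, [464.2, 228.8]), (0.57, [470.7, 253.6])]
key_hook [(0.67, [471.2, 254.5])]
side [-0.009  1.158  1.199] [[-0.9029616234187574, -0.4296266858928935, -0.009012069776190316], [-0.268055612466507, 0.5795256638634051, -0.7696078180143993], [0.3358667820106176, -0.6925105888666022, -0.6384532786739088]] [[449.4
[... 277 characters left out ...]
[282.7, 240.3]), (0.59, [264.3, 232.3]), (0.55, [305.4, 243.4])]
lifter1_eye [(0.91, [308.7, 236.9])]
hook1 [(0.93, [346.9, 131.6]), (0.71, [356.4, 134.0]), (0.56, [373.5, 139.9])]
key_hook [(0.56, [388.9, 144.1]), (0.19, [308.3, 243.1])]
{'clock': 1.0, 'joint_pos': array([ 1.237,  0.241,  0.005,  1.335, -0.   ,  1.571]), 'joint_vel': array([ 0.001,  0.   ,  0.   ,  0.   ,  0.   , -0.001]), 'tau': array([  0.001, -37.221,  25.27 ,   0.001,   0.   ,  -0.   ]), 'eef_pos': array([0.164, 0.472, 0.231]), 'tool_rot': array([ 0.166,  0.986, -0.   ,  0.   ]), 'ft_force': array([-0.185,  0.171, -0.454]), 'ft_torque': array([0.041, 0.005, 0.009]), 'grasp_force': 0.0, 'grip_width': 0.08571101698087985}
```

View pics/top0.png

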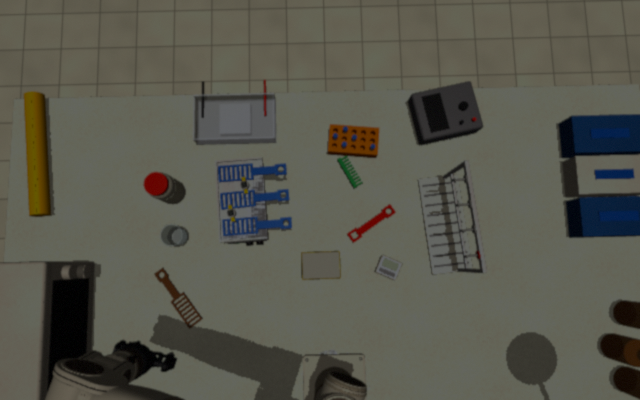

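View pics/side0.png

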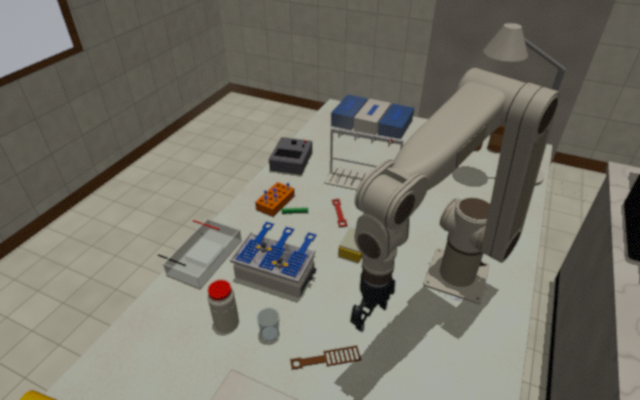

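Top view: three blue lifters on the rocker at (285,171), (285,197), (288,224), with eyes to the right. The key is at (372,224). The rack is at (450,220), with its red collar at (478,255). The candidates for "lifter" are the three blue ones on the rocker and a brown one at (180,298). Only the blue ones fit; the brown one is the look-alike. I'll confirm this in an enlarged crop.

```bash
python3 - <<'E'
import cv2,numpy as np
t=cv2.imread('pics/top0.png')
def crop(x0,x1,y0,y1,w,h): return cv2.resize(cv2.convertScaleAbs(t[y0:y1,x0:x1],alpha=1.6),(w,h),interpolation=cv2.INTER_CUBIC)
a=crop(210,300,150,250,540,600)
b=crop(340,405,198,248,260,200);d=crop(410,490,155,280,260,400)
cv2.imwrite('pics/crop0.png',np.hstack([a,np.vstack([b,d])]))
E
```

```text
(no output)
```

View pics/crop0.png

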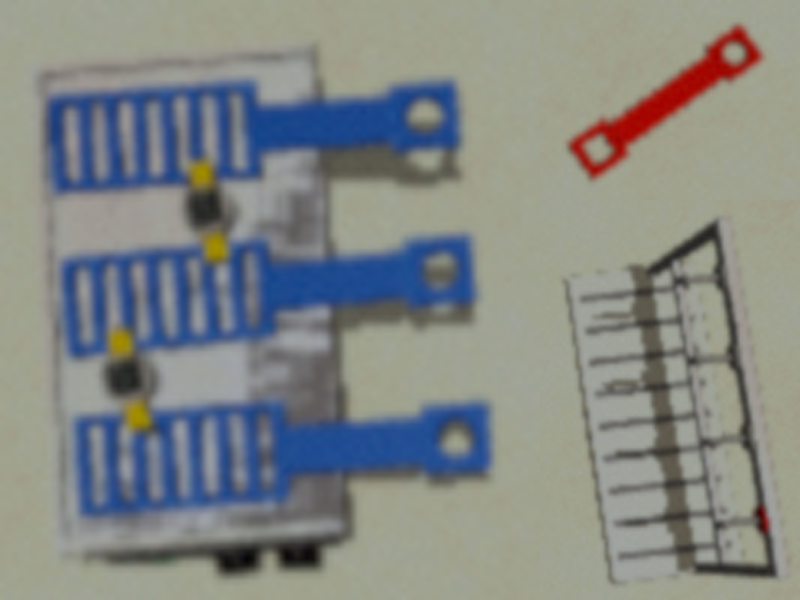

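Confirmed: three blue lifters on the rocker with their eyes to the right. The key's round eye is the upper-right end at (391,212), and its square hole is the lower-left end. The red collar is on the hook nearest the robot. Next I'll fit the known shapes.

```bash
cat > fit.py <<'E'
from h import *
from scipy.optimize import minimize, least_squares
S=6
def poly(segs):  # list of (x0,x1,halfwidth)
    up=[];lo=[]
    for a,b,w in segs: up+=[(a,w),(b,w)]; lo+=[(a,-w),(b,-w)]
    return np.array(up+lo[::-1])/1000
LIFT=poly([(-150,-45,25),(-45,23,12),(23,57,17)]); KEY=poly([(-88,-52,18),(-52,48,12),(48,82,17)])
BAR=poly([(-26,26,6)])
def colour(img,kind):
    r,g,b=[img[...,i].astype(float) for i in range(3)]
    if kind=='red': w=r-np.maximum(g,b)
    if kind=='blue': w=b-np.maximum(r,g)*1.0
    if kind=='yellow': w=np.minimum(r,g)-b
    return w
def mask(c,kind,box,th=.5):
    x0,x1,y0,y1=box
    w=colour(c['pixels'][y0:y1,x0:x1],kind); w=np.clip(w,0,None)
    w=cv2.resize(w,None,fx=S,fy=S,interpolation=cv2.INTER_CUBIC)
    m=(w>th*np.percentile(w[w>.4*w.max()],50)).astype(np.uint8)
    return m
def filled(m,near=None):
    cs,_=cv2.findContours(m,cv2.RETR_EXTERNAL,cv2.CHAIN_APPROX_NONE)
    k=max(cs,key=cv2.contourArea); o=np.zeros_like(m); cv2.drawContours(o,[k],-1,1,-1); return o
def world(P,q,z):
    c,s=np.cos(q[2]),np.sin(q[2]); return np.c_[q[0]+P[:,0]*c-P[:,1]*s,q[1]+P[:,0]*s+P[:,1]*c,np.full(len(P),z)]
def fitpoly(c,m,box,P,q0,z,thick):
    x0,_,y0,_=box
    def render(q):
        o=np.zeros_like(m)
        for zz in np.linspace(z-thick,z,3):
            u=(proj(c,world(P,q,zz))-[x0,y0]+.5)*S-.5
            cv2.fillPoly(o,[np.round(u*16).astype(np.int32)],1,shift=4)
        return o
    def cost(q): 
        o=render(q); return 1-(o&m).sum()/max(1,(o|m).sum())
    best=None
    sim=np.array([q0,q0+[.01,0,0],q0+[0,.01,0],q0+[0,0,.15]])
    r=minimize(cost,q0,method='Nelder-Mead',options=dict(initial_simplex=sim,xatol=1e-4,fatol=1e-4))
    r=minimize(cost,r.x,method='Nelder-Mead',options=dict(initial_simplex=r.x+np.array([[0,0,0],[.004,0,0],[0,.004,0],[0,0,.05]]),xatol=5e-5,fatol=1e-5))
    return r.x,1-r.fun
E
python3 - <<'E'
from fit import *
np.set_printoptions(precision=4,suppress=True)
ct,cs=snap('top'),snap('side')
# key
for n,c,box in(('top',ct,(335,410,195,250)),('side',cs,(325,355,192,234))):
    m=filled(mask(c,'red',box)); a=onz(c,(372,224) if n=='top' else (340,213),.01)
    print('key',n,fitpoly(c,m,box,KEY,np.array([a[0],a[1],-.9]),.01,.01))
for i,(v0,v1,u) in enumerate([(155,184,(285,171)),(185,210,(285,197)),(211,240,(288,224))]):
    box=(205,305,v0,v1);m=filled(mask(ct,'blue',box)); a=onz(ct,(u[0]-20,u[1]),.106)
    print('lifter',i,fitpoly(ct,m,box,LIFT,np.array([a[0],a[1],-1.57]),.106,.006))
for n,c,box in(('top',ct,(225,255,175,220)),('side',cs,(240,310,235,275))):
    m=mask(c,'yellow',box,.6);k,l,st,ce=cv2.connectedComponentsWithStats(m)
    for j in range(1,k):
        if st[j,4]>100:
            u=(ce[j]+.5)/S-.5+[box[0],box[2]]; print('yellow',n,st[j,4]/36,u,onz(c,u,.1095)[:2])
d={}
for n,c in(('top',ct),('side',cs)):
    print(n,'keyhook/hook', [(round(e['score'],2),px(e).round(1).tolist()) for e in bot.place_of(n,'hook1')[:6]])
E
```

```text
key top (array([ 0.503 , -0.1368, -0.9863]), np.float64(0.8997590084920817))
key side (array([ 0.5051, -0.1372, -0.9925]), np.float64(0.8241400120700061))
lifter 0 (array([ 0.6626,  0.1879, -1.5208]), np.float64(0.8809137941781462))
lifter 1 (array([ 0.5823,  0.1817, -1.4971]), np.float64(0.8113317220913513))
lifter 2 (array([ 0.4986,  0.1743, -1.5172]), np.float64(0.9035263804416215))
yellow top 10.194444444444445 [243.1238 178.5706] [0.6366 0.2602]
yellow top 11.833333333333334 [245.4785 190.7081] [0.5992 0.2532]
yellow top 10.61111111111111 [229.661  206.6662] [0.5519 0.3009]
yellow top 8.222222222222221 [232.3846 218.2286] [0.5168 0.2928]
yellow side 5.805555555555555 [258.1615 246.5698] [0.6367 0.2631]
yellow side 7.444444444444445 [268.5031 248.3682] [0.6004 0.2557]
yellow side 7.888888888888889 [273.909  262.2776] [0.5524 0.3038]
yellow side 9.222222222222221 [285.004  263.9704] [0.5158 0.295 ]
top keyhook/hook [(0.86, [463.6, 230.5]), (0.77, [462.1, 206.5]), (0.68, [459.5, 176.4])]
side keyhook/hook [(0.76, [356.8, 135.3]), (0.73, [342.3, 135.0]), (0.58, [372.4, 138.8]), (0.21, [269.5, 335.9])]
```

```bash
python3 -m creep '[0.17,-0.305,0,1.243,0.06, 0.17,-0.305,0,1.243,0.06, 0.17,-0.305,0,1.243,0.06, 0.17,-0.305,0,1.243,0.06, 0.17,-0.305,0,1.243,0.06, 0.17,-0.305,0,1.243,0.06, 0.17,-0.305,0,1.243,0.06, 0.17,-0.305,0,1.243,0.06, 0.17,-0.305,0,1.243,0.06, 0.17,-0.305,0,1.243,0.06]'
python3 -m creep '[0.17,-0.304,-0.08,1.243,0.06, 0.17,-0.304,-0.08,1.243,0.06, 0.17,-0.304,-0.08,1.243,0.06, 0.17,-0.304,-0.08,1.243,0.06, 0.17,-0.304,-0.08,1.243,0.06, 0.17,-0.304,-0.08,1.243,0.06, 0.17,-0.304,-0.08,1.243,0.06, 0.17,-0.304,-0.08,1.243,0.06, 0.17,-0.304,-0.08,1.243,0.06, 0.17,-0.304,-0.08,1.243,0.06]'
python3 - <<'E'
from fit import *
np.set_printoptions(precision=4,suppress=True)
o=bot.get_obs();print(o['joint_pos'],o['eef_pos'],o['tool_rot'],o['clock'])
ct,cs=snap('top'),snap('side')
for n,c,box in(('top',ct,(335,410,195,250)),('side',cs,(325,355,192,234))):
    m=filled(mask(c,'red',box)); print(n,fitpoly(c,m,box,KEY,np.array([.504,-.137,-.98]),.01,.01))
D={'hook1':[],'key_hook':[]}
for n in('top','side'):
    for t in D: print(n,t,[(round(e['score'],2),px(e).round(1).tolist()) for e in bot.place_of(n,t)[:6]])
E
```

```text
clock: 2.03
eef_pos: [0.3332, 0.1683, 0.2316]
tool_rot: [-0.361, 0.933, -0.0, 0.0]
ft_force: [0.4, 1.0, -0.0]
grip_width: 0.0602
grasp_force: 0.0
clock: 2.87
eef_pos: [0.5033, -0.1361, 0.1508]
tool_rot: [0.793, -0.609, 0.0, -0.0]
ft_force: [1.7, 1.4, 0.1]
grip_width: 0.0599
grasp_force: 0.0
[-0.264   0.3309 -0.0871  1.1523 -0.0001 -2.0959] [ 0.5033 -0.1361  0.1508] [ 0.7931 -0.609   0.0003 -0.    ] 2.8667
top (array([ 0.5039, -0.137 , -0.9802]), np.float64(0.5157937054904663))
side (array([ 0.5043, -0.1359, -0.9793]), np.float64(0.8575362145337004))
top hook1 [(0.9, [459.2, 178.6]), (0.71, [468.2, 227.8]), (0.63, [463.3, 205.1])]
top key_hook [(0.64, [470.3, 253.7])]
side hook1 [(0.93, [359.2, 135.6]), (0.92, [344.5, 135.9]), (0.55, [373.9, 139.3])]
side key_hook [(0.91, [387.9, 144.7])]
```

```bash
python3 -m creep '[0,0,0,0,0.06, 0,0,0,0,0.06, 0,0,-0.02,0,0.06, 0,0,-0.02,0,0.06, 0,0,-0.02,0,0.06]'; python3 -c "
from h import *
o=bot.get_obs();x,y=o['tool_rot'][:2];print(o['joint_pos'],np.degrees(2*np.arctan2(y,x))-90)"
```

```text
clock: 3.58
eef_pos: [0.5014, -0.1328, 0.131]
tool_rot: [0.792, -0.611, -0.001, 0.0]
ft_force: [0.4, 0.4, 0.0]
grip_width: 0.0601
grasp_force: 0.0
[-2.58968537e-01  3.44435029e-01 -1.22731079e-01  1.10582597e+00
  1.04187481e-05 -2.08677723e+00] -165.27427674370824
```

```bash
python3 -m creep '[0.003,-0.004,-0.04,0.331,0.06, 0.003,-0.004,-0.07,0.331,0.06, 0.003,-0.004,-0.10,0.331,0.06, 0.003,-0.004,-0.115,0.331,0.06, 0.003,-0.004,-0.115,0.331,0.06, 0.003,-0.004,-0.115,0.331,0.06]'; python3 -m creep '[0,0,-0.012,0,0.06, 0,0,-0.012,0,0.06, 0,0,-0.012,0,0.06]'; python3 -c "
from h import *
o=bot.get_obs();x,y=o['tool_rot'][:2];print(o['eef_pos'],np.degrees(2*np.arctan2(y,x))-90)"
```

```text
clock: 4.08
eef_pos: [0.5054, -0.1375, 0.0165]
tool_rot: [0.881, -0.472, -0.001, 0.0]
ft_force: [0.0, 0.0, 0.3]
grip_width: 0.0601
grasp_force: 0.0
clock: 4.33
eef_pos: [0.5065, -0.138, 0.0059]
tool_rot: [0.881, -0.472, 0.001, -0.0]
ft_force: [0.1, -0.5, -0.3]
grip_width: 0.0601
grasp_force: 0.0
[ 0.50651447 -0.13796268  0.00590656] -146.36994918968887
```

```bash
python3 -m creep '[-0.001,0.001,-0.003,0,0.06, -0.001,0.001,-0.003,0,0.06, -0.001,0.001,-0.003,0,0.0, -0.001,0.001,-0.003,0,0.0, -0.001,0.001,-0.003,0,0.0, -0.001,0.001,-0.003,0,0.0, -0.001,0.001,-0.003,0,0.0, -0.001,0.001,-0.003,0,0.0]'; python3 -m creep '[0,0,0.04,0,0, 0,0,0.08,0,0, 0,0,0.12,0,0, 0,0,0.16,0,0, 0,0,0.2,0,0, 0,0,0.2,0,0, 0,0,0.2,0,0]'
```

```text
clock: 5.0
eef_pos: [0.5049, -0.1369, 0.0019]
tool_rot: [0.881, -0.472, 0.0, -0.0]
ft_force: [-2.6, 1.7, 5.6]
grip_width: 0.0215
grasp_force: 59.8
clock: 5.58
eef_pos: [0.5063, -0.1373, 0.204]
tool_rot: [0.881, -0.472, 0.003, -0.001]
ft_force: [-0.2, 0.6, -1.6]
grip_width: 0.0217
grasp_force: 59.4
```

```bash
python3 -m creep '[0.02,0.3,0,-1.1,0, 0.02,0.3,0,-1.1,0, 0.02,0.3,0,-1.1,0, 0.02,0.3,0,-1.1,0, 0.02,0.3,0,-1.1,0, 0.02,0.3,0,-1.1,0, 0.02,0.3,0,-1.1,0, 0.02,0.3,0,-1.1,0, 0.02,0.3,0,-1.1,0, 0.02,0.3,0,-1.1,0]'; python3 -m creep '[0.022,0.082,0,-0.87,0, 0.022,0.082,0,-0.87,0, 0.022,0.082,0,-0.87,0, 0.022,0.082,0,-0.87,0, 0.022,0.082,0,-0.87,0, 0.022,0.082,0,-0.87,0, 0.022,0.082,0,-0.87,0, 0.022,0.082,0,-0.87,0, 0.022,0.082,0,-0.87,0, 0.022,0.082,0,-0.87,0]'
cat > inhand.py <<'E'
from fit import *
np.set_printoptions(precision=4,suppress=True)
o=bot.get_obs();x,y=o['tool_rot'][:2];psi=2*np.arctan2(y,x)-np.pi/2;T=o['eef_pos']
print('tcp',T,'psi',np.degrees(psi)%360)
def run(kind,P,top,th,fns=('',''),d=None):
    d=psi+np.pi/2 if d is None else d
    out=[]
    for n in('top','side'):
        c=snap(n,(fns[0]+n+'.png') if fns[0] else None); e=np.array([np.cos(d),np.sin(d)])
        q0=np.r_[T[:2],d]; u=proj(c,world(P,q0,T[2]+top)); b=np.r_[u.min(0)-9,u.max(0)+9].astype(int)
        box=(max(b[0],0),b[2],max(b[1],0),b[3])
        m=filled(mask(c,kind,box)); q,s=fitpoly(c,m,box,P,q0,T[2]+top,th)
        dd=q[:2]-T[:2]; print(n,'pose',q,'iou',round(s,3),'along',dd@e,'across',dd@[-e[1],e[0]],'dyaw',np.degrees(q[2]-d))
        out.append(q)
    return out
E
python3 - <<'E'
from inhand import *
run('red',KEY,.008,.01,('kb_',))
E
```

```text
clock: 6.42
eef_pos: [0.5229, 0.1656, 0.1981]
tool_rot: [-0.504, 0.864, 0.001, -0.003]
ft_force: [-0.6, -0.9, -1.4]
grip_width: 0.0219
grasp_force: 63.3
clock: 7.25
eef_pos: [0.5458, 0.2449, 0.1998]
tool_rot: [-0.095, 0.995, -0.0, -0.001]
ft_force: [-0.3, -0.0, -1.3]
grip_width: 0.0218
grasp_force: 63.3
tcp [0.5458 0.2449 0.1998] psi 100.89988419237845
top pose [0.6004 0.1793 4.443 ] iou 0.179 along -0.04118070427755396 across 0.07470057734914275 dyaw 63.66592713367679
side pose [0.5523 0.2412 3.3801] iou 0.33 along -0.0056576769505502205 across 0.004763472375943095 dyaw 2.7630809955125435
```

```bash
python3 - <<'E'
import cv2,numpy as np
a=cv2.imread('pics/kb_top.png')[150:270,200:310];b=cv2.imread('pics/kb_side.png')[180:300,210:340]
f=lambda i:cv2.resize(cv2.convertScaleAbs(i,alpha=1.5),(400,400),interpolation=cv2.INTER_CUBIC)
cv2.imwrite('pics/kb.png',np.hstack([f(a),f(b)]))
E
```

```text
(no output)
```

View pics/kb.png

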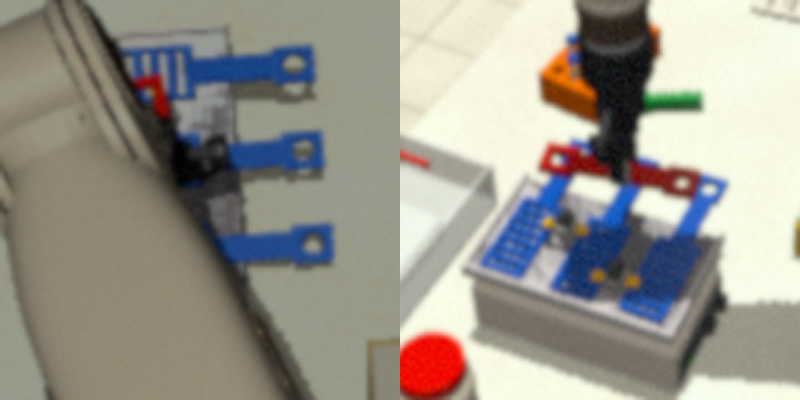

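Side view: the key's square-hole end is at crop (565,158) and its eye end at (680,182), with the gripper hiding the middle. In the top view the arm covers most of the key. I'll fit the side view with the gripper's part masked out.

```bash
cat > inhand.py <<'E'
from fit import *
np.set_printoptions(precision=4,suppress=True)
o=bot.get_obs();x,y=o['tool_rot'][:2];psi=2*np.arctan2(y,x)-np.pi/2;T=o['eef_pos']
print('tcp',T,'psi',np.degrees(psi)%360,'t',o['clock'])
def cmask(c,kind,box):
    x0,x1,y0,y1=box
    im=cv2.resize(c['pixels'][y0:y1,x0:x1],None,fx=S,fy=S,interpolation=cv2.INTER_CUBIC).astype(float)
    r,g,b=im[...,0],im[...,1],im[...,2]
    m=((r>1.8*np.maximum(g,b))&(r>35)) if kind=='red' else ((b>1.5*r)&(b>1.2*g)&(b>35))
    m=m.astype(np.uint8); cs,_=cv2.findContours(m,cv2.RETR_EXTERNAL,cv2.CHAIN_APPROX_NONE)
    o=np.zeros_like(m); cv2.drawContours(o,[k for k in cs if cv2.contourArea(k)>6*S*S],-1,1,-1); return o
def run(kind,P,top,th,cams=('side',),d=None,fn=None,hide=(-.022,.022),yawfree=True):
    d=psi+np.pi/2 if d is None else d; e=np.array([np.cos(d),np.sin(d)]); out=[]
    for n in cams:
        c=snap(n,fn and fn+n+'.png'); q0=np.r_[T[:2],d]; Z=T[2]+top
        u=proj(c,world(P,q0,Z)); b=np.r_[u.min(0)-8,u.max(0)+8].astype(int); box=(max(b[0],0),b[2],max(b[1],0),b[3])
        m=cmask(c,kind,box); H=np.array([(hide[0],-.04),(hide[1],-.04),(hide[1],.04),(hide[0],.04)])
        def pol(o,P,q,zs,v):
            for zz in zs: cv2.fillPoly(o,[np.round(((proj(c,world(P,q,zz))-[box[0],box[2]]+.5)*S-.5)*16).astype(np.int32)],v,shift=4)
        ok=np.ones_like(m); pol(ok,H,q0,np.linspace(Z-th,Z+.03,5),0)
        def cost(p):
            q=q0+[p[0]*e[0]-p[1]*e[1],p[0]*e[1]+p[1]*e[0],p[2] if yawfree else 0]
            r=np.zeros_like(m); pol(r,P,q,np.linspace(Z-th,Z,4),1); r&=ok; k=m&ok; return 1-(r&k).sum()/max(1,(r|k).sum())
        best=min((minimize(cost,[a,0,0],method='Nelder-Mead',options=dict(initial_simplex=np.array([[a,0,0],[a+.006,0,0],[a,.004,0],[a,0,.06]]),xatol=5e-5,fatol=1e-5)) for a in(-.015,-.005,.005,.015)),key=lambda r:r.fun)
        print(n,'along/across mm',best.x[:2]*1000,'dyaw',np.degrees(best.x[2]),'iou',round(1-best.fun,3)); out.append(best.x)
    return out
E
python3 - <<'E'
from inhand import *
p=run('red',KEY,.008,.01)[0]
c=snap('side')
for nm,q in (('a',(.5343,.2979)),('b',(.6183,.2578))): print(nm,proj(c,[[*q,.133]]))
d=psi+np.pi/2+p[2]; e=np.array([np.cos(d),np.sin(d)]);n=np.array([-e[1],e[0]])
h=T[:2]+(p[0]-.07)*e+p[1]*n; print('hole',h,'move to b',np.array([.6183,.2578])-h)
E
```

```text
tcp [0.5462 0.245  0.2006] psi 100.8425140822265 t 7.35
side along/across mm [-4.608   2.8701] dyaw -0.31373940122563465 iou 0.628
a [[279.1986 257.8384]]
b [[263.075  242.2562]]
hole [0.6201 0.2558] move to b [-0.0018  0.002 ]
```

```bash
python3 -m creep '[0,0,-0.04,0,0, 0,0,-0.055,0,0, 0,0,-0.055,0,0, 0,0,-0.055,0,0]'; python3 - <<'E'
from inhand import *
p=run('red',KEY,.008,.01,('side','top'),fn='kb2_')[0]
for P in ([.5,0],): pass
d=psi+np.pi/2; e=np.array([np.cos(d),np.sin(d)]);n=np.array([-e[1],e[0]])
im=cv2.imread('pics/kb2_side.png')[205:285,220:330];im=cv2.resize(cv2.convertScaleAbs(im,alpha=1.6),None,fx=7,fy=7,interpolation=cv2.INTER_CUBIC)
c=snap('side')
for al,col in ((p[0],(0,255,0)),(-.0006,(255,255,0))):
    q=np.r_[T[:2]+al*e+(p[1] if al==p[0] else 0)*n,d]
    for z in(-.002,.008):
        cv2.polylines(im,[np.int32((proj(c,world(KEY,q,T[2]+z))-[220,205]+.5)*7)],True,col,1)
cv2.imwrite('pics/kb2.png',im)
E
```

```text
clock: 7.78
eef_pos: [0.5458, 0.2449, 0.1457]
tool_rot: [-0.094, 0.996, -0.0, -0.001]
ft_force: [0.2, -0.4, -0.4]
grip_width: 0.0222
grasp_force: 63.3
tcp [0.5458 0.2449 0.1457] psi 100.77960185696378 t 7.7833
side along/across mm [-4.2207 -0.1521] dyaw 2.275138060426806 iou 0.732
top along/across mm [-72.2511   8.4447] dyaw 4.812942428323779 iou 0.239
```

View pics/kb2.png

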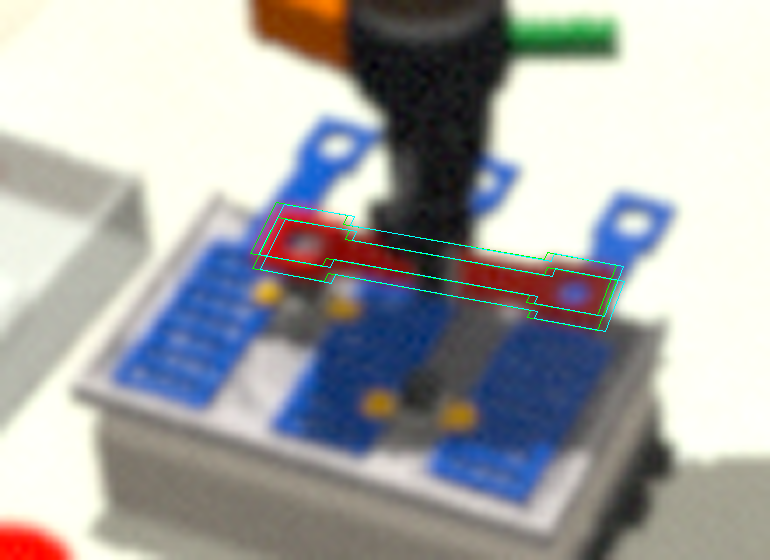

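```bash
python3 - <<'E'
from inhand import *
c=snap('side')
for u in((305,243),(575,292)):
    w=onz(c,(u[0]/7-.5+220,u[1]/7-.5+205),T[2]+.004); d=psi+np.pi/2; e=np.array([np.cos(d),np.sin(d)])
    r=w[:2]-T[:2]; print(w,'along',r@e,'across',r@[-e[1],e[0]])
# head of b in this picture: yellow blobs midpoint
E
```

```text
tcp [0.5478 0.2457 0.1483] psi 100.76442746873633 t 7.9333
[0.6143 0.2617 0.1523] along -0.0682745836794532 across -0.003233582964653977
[0.4829 0.2368 0.1523] along 0.06543972128133045 across -0.0033085142339972654
```

```bash
python3 -m creep '[0.003,-0.0015,-0.008,0,0, 0.003,-0.0015,-0.008,0,0, 0.003,-0.0015,-0.008,0,0, 0.003,-0.0015,-0.008,0,0]'; python3 -m creep '[0,0,-0.006,0,0, 0,0,-0.006,0,0, 0,0,-0.006,0,0]';  python3 - <<'E'
from inhand import *
c=snap('side','kb3.png')
im=cv2.imread('pics/kb3.png')[215:275,225:325];im=cv2.resize(cv2.convertScaleAbs(im,alpha=1.8),None,fx=7,fy=7,interpolation=cv2.INTER_CUBIC)
cv2.imwrite('pics/kb3c.png',im)
for _ in range(3):
    o=bot.get_obs();print(o['eef_pos'],o['ft_force'])
E
```

```text
clock: 8.32
eef_pos: [0.5495, 0.2436, 0.1382]
tool_rot: [-0.094, 0.996, -0.0, -0.0]
ft_force: [-1.2, -0.8, -1.9]
grip_width: 0.0219
grasp_force: 63.3
clock: 8.57
eef_pos: [0.5491, 0.2435, 0.1317]
tool_rot: [-0.094, 0.996, -0.0, -0.001]
ft_force: [0.5, 0.2, -0.6]
grip_width: 0.0219
grasp_force: 63.3
tcp [0.5491 0.2435 0.1317] psi 100.76036689876881 t 8.5667
[0.5493 0.2436 0.132 ] [ 0.0727  0.0378 -0.3542]
[0.5493 0.2436 0.132 ] [ 0.0727  0.0378 -0.3542]
[0.5493 0.2436 0.132 ] [ 0.0727  0.0378 -0.3542]
```

View pics/kb3c.png

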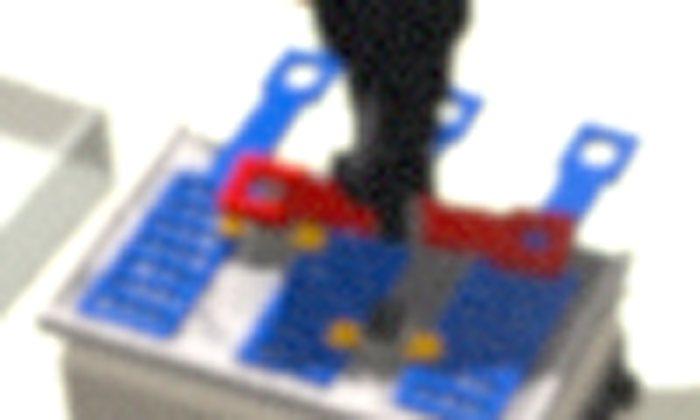

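The hole centre in the crop, (267,190), sits over the expected screw axis at about (269,191), and there is no contact force. I'll lower it further.

```bash
python3 -m creep '[0,0,-0.006,0,0, 0,0,-0.006,0,0, 0,0,-0.006,0,0]';python3 -m creep '[0,0,-0.004,0,0, 0,0,-0.004,0,0, 0,0,-0.004,0,0]';python3 -m creep '[0,0,-0.003,0,0, 0,0,-0.003,0,0, 0,0,-0.003,0,0]'
```

```text
clock: 8.87
eef_pos: [0.5485, 0.2436, 0.1264]
tool_rot: [-0.094, 0.996, -0.0, -0.001]
ft_force: [-5.7, -1.0, 2.8]
grip_width: 0.0216
grasp_force: 63.9
clock: 9.12
eef_pos: [0.5484, 0.2436, 0.123]
tool_rot: [-0.094, 0.996, 0.0, -0.001]
ft_force: [-6.7, -0.9, 7.0]
grip_width: 0.022
grasp_force: 64.6
clock: 9.37
eef_pos: [0.5482, 0.2435, 0.12]
tool_rot: [-0.094, 0.996, -0.0, -0.001]
ft_force: [-6.7, -2.8, 6.4]
grip_width: 0.022
grasp_force: 64.9
```

```bash
python3 -m creep '[-0.0012,-0.0003,0,0,0, -0.0012,-0.0003,-0.002,0,0, -0.0012,-0.0003,-0.002,0,0]'; cat > arc.py <<'E'
import numpy as np,sys
d0,R,st,n=np.radians(float(sys.argv[1])),float(sys.argv[2]),float(sys.argv[3]),int(sys.argv[4])
for c in range(n//10):
    b=d0+c*10*st
    print([[round(R*(np.cos(b+k*st)-np.cos(b)),4),round(R*(np.sin(b+k*st)-np.sin(b)),4),round(k*st,3)] for k in range(1,11)])
E
python3 arc.py 190.77 0.0706 0.079 20
```

```text
clock: 9.62
eef_pos: [0.5476, 0.2433, 0.1174]
tool_rot: [-0.094, 0.996, 0.0, -0.001]
ft_force: [-3.0, 0.0, -0.0]
grip_width: 0.0218
grasp_force: 64.1
[[np.float64(0.0013), np.float64(-0.0054), 0.079], [np.float64(0.0029), np.float64(-0.0107), 0.158], [np.float64(0.005), np.float64(-0.0159), 0.237], [np.float64(0.0075), np.float64(-0.0209), 0.316], [np.float64(0.0104), np.float64(-0.0257), 0.395], [np.float64(0.0137), np.float64(-0.0302), 0.474], [np.float64(0.0173), np.float64(-0.0345), 0.553], [np.float64(0.0212), np.float64(-0.0384), 0.632], [np.float64(0.0254), np.float64(-0.0421), 0.711], [np.float64(0.0299), np.float64(-0.0454), 0.79]]
[[np.float64(0.0047), np.float64(-0.0029), 0.079], [np.float64(0.0097), np.float64(-0.0055), 0.158], [np.float64(0.0149), np.float64(-0.0076), 0.237], [np.float64(0.0201), np.float64(-0.0094), 0.316], [np.float64(0.0256), np.float64(-0.0107), 0.395], [np.float64(0.0311), np.float64(-0.0115), 0.474], [np.float64(0.0366), np.float64(-0.012), 0.553], [np.float64(0.0422), np.float64(-0.012), 0.632], [np.float64(0.0478), np.float64(-0.0116), 0.711], [np.float64(0.0533), np.float64(-0.0107), 0.79]]
```

```bash
python3 -m creep '[0.0013,-0.0054,0,0.079,0, 0.0029,-0.0107,0,0.158,0, 0.005,-0.0159,0,0.237,0, 0.0075,-0.0209,0,0.316,0, 0.0104,-0.0257,0,0.395,0, 0.0104,-0.0257,0,0.395,0]'; python3 -m creep '[0.0033,-0.0045,0,0.079,0, 0.0069,-0.0088,0,0.158,0, 0.0108,-0.0127,0,0.237,0, 0.015,-0.0164,0,0.316,0, 0.0195,-0.0197,0,0.395,0, 0.0195,-0.0197,0,0.395,0]'
```

```text
clock: 10.12
eef_pos: [0.5574, 0.2175, 0.1165]
tool_rot: [-0.288, 0.958, 0.001, -0.002]
ft_force: [-5.6, 0.3, -0.7]
grip_width: 0.0219
grasp_force: 64.3
clock: 10.62
eef_pos: [0.5773, 0.1975, 0.1165]
tool_rot: [-0.47, 0.883, 0.001, -0.001]
ft_force: [-5.4, -0.5, 0.5]
grip_width: 0.0218
grasp_force: 64.3
```

```bash
python3 -m creep '[0.0042,-0.0029,0,0.079,0, 0.0092,-0.0055,0,0.158,0, 0.0144,-0.0076,0,0.237,0, 0.0196,-0.0094,0,0.316,0, 0.0251,-0.0107,0,0.395,0, 0.0251,-0.0107,0,0.395,0]'; python3 -m creep '[0.0055,-0.0008,0,0.079,0, 0.011,-0.0013,0,0.158,0, 0.0166,-0.0013,0,0.237,0, 0.0222,-0.0009,0,0.316,0, 0.0277,0,0,0.395,0, 0.0277,0,0,0.395,0, 0.0277,0,0,0.395,0]';python3 - <<'E'
from inhand import *
c=snap('side','kb4.png')
im=cv2.imread('pics/kb4.png')[215:275,225:325];im=cv2.resize(cv2.convertScaleAbs(im,alpha=1.8),None,fx=7,fy=7,interpolation=cv2.INTER_CUBIC)
cv2.imwrite('pics/kb4c.png',im)
E
```

```text
clock: 11.12
eef_pos: [0.6033, 0.1867, 0.1166]
tool_rot: [-0.633, 0.774, -0.0, -0.001]
ft_force: [-3.7, -1.7, -1.5]
grip_width: 0.022
grasp_force: 64.2
clock: 11.7
eef_pos: [0.6312, 0.1866, 0.1169]
tool_rot: [0.772, -0.636, 0.001, 0.001]
ft_force: [-0.4, -3.4, -0.9]
grip_width: 0.0215
grasp_force: 64.1
tcp [0.6312 0.1866 0.1169] psi 190.98661910201028 t 11.7
```

View pics/kb4c.png

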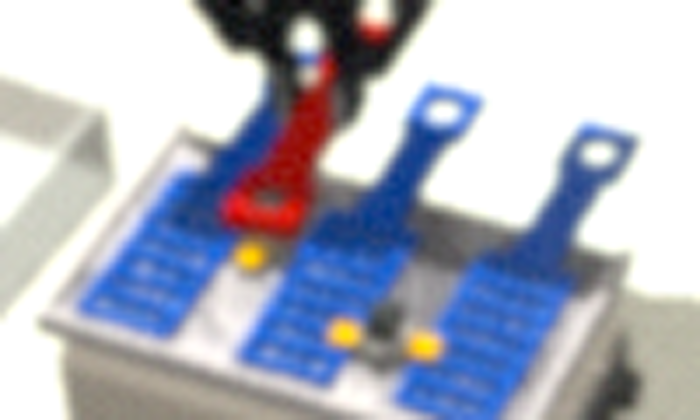

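Clip b's bar end at crop (250,257) now lies in the gap along the lifters. Now clip a.

```bash
python3 -m creep '[0,0,0.02,0,0, 0,0,0.05,0,0, 0,0,0.05,0,0, -0.05,0.03,0.05,-0.3,0, -0.08,0.05,0.05,-0.6,0, -0.1,0.06,0.05,-0.9,0, -0.1,0.06,0.05,-0.9,0, -0.1,0.06,0.05,-0.9,0, -0.1,0.06,0.05,-0.9,0, -0.1,0.06,0.05,-0.9,0]'; python3 -m creep '[-0.067,0.034,-0.02,-0.636,0, -0.067,0.034,-0.02,-0.636,0, -0.067,0.034,-0.02,-0.636,0, -0.067,0.034,-0.02,-0.636,0, -0.067,0.034,-0.02,-0.636,0, -0.067,0.034,-0.02,-0.636,0, -0.067,0.034,-0.02,-0.636,0, -0.067,0.034,-0.02,-0.636,0]'; python3 -c "from inhand import *"
```

```text
clock: 12.58
eef_pos: [0.531, 0.2486, 0.1679]
tool_rot: [-0.428, 0.904, 0.0, 0.002]
ft_force: [0.8, -0.9, -0.9]
grip_width: 0.022
grasp_force: 64.1
clock: 13.25
eef_pos: [0.4642, 0.2817, 0.1476]
tool_rot: [-0.129, 0.992, 0.0, 0.001]
ft_force: [-0.6, 1.3, -2.1]
grip_width: 0.0218
grasp_force: 64.1
tcp [0.4642 0.2817 0.1476] psi 104.80382299335898 t 13.25
```

```bash
python3 -m creep '[0,-0.0013,-0.008,-0.03,0, 0,-0.0013,-0.016,-0.03,0, 0,-0.0013,-0.016,-0.03,0, 0,-0.0013,-0.016,-0.03,0]'; python3 -m creep '[0,0,-0.004,0,0, 0,0,-0.004,0,0, 0,0,-0.004,0,0]'; python3 - <<'E'
from inhand import *
c=snap('side','kb5.png')
im=cv2.imread('pics/kb5.png')[225:285,235:335];im=cv2.resize(cv2.convertScaleAbs(im,alpha=1.8),None,fx=7,fy=7,interpolation=cv2.INTER_CUBIC)
cv2.imwrite('pics/kb5c.png',im)
E
```

```text
clock: 13.58
eef_pos: [0.4635, 0.2797, 0.1305]
tool_rot: [-0.114, 0.994, -0.0, -0.001]
ft_force: [0.6, -0.1, 0.1]
grip_width: 0.0218
grasp_force: 64.1
clock: 13.83
eef_pos: [0.464, 0.28, 0.1272]
tool_rot: [-0.113, 0.994, -0.0, -0.0]
ft_force: [-0.0, -0.1, -1.3]
grip_width: 0.0219
grasp_force: 64.1
tcp [0.464  0.28   0.1272] psi 103.0051047576223 t 13.8333
```

View pics/kb5c.png

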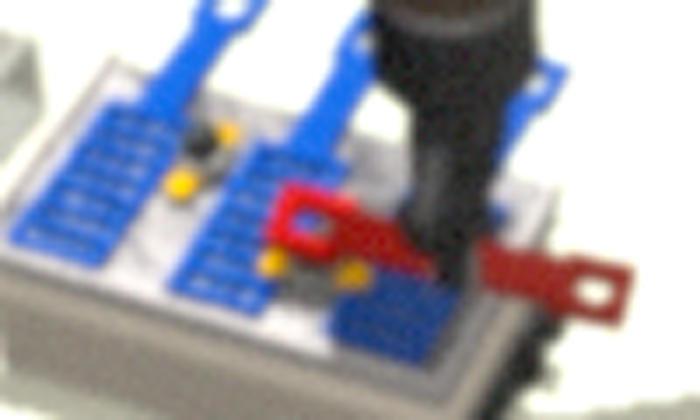

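Clip b's bar lies in its gap, and the key hole at (313,220) is over clip a's head with no contact force. Lowering and turning.

```bash
python3 -m creep '[0,0,-0.005,0,0, 0,0,-0.005,0,0, 0,0,-0.005,0,0]'; python3 -m creep '[0,0,-0.004,0,0, 0,0,-0.004,0,0, 0,0,-0.004,0,0]'; python3 arc.py 193 0.0706 0.079 20 | sed 's/np.float64//g'
```

```text
clock: 14.13
eef_pos: [0.4639, 0.2802, 0.1222]
tool_rot: [-0.113, 0.994, 0.0, -0.0]
ft_force: [-1.3, -0.6, 0.5]
grip_width: 0.0218
grasp_force: 64.1
clock: 14.38
eef_pos: [0.4634, 0.2804, 0.1178]
tool_rot: [-0.114, 0.994, 0.0, -0.001]
ft_force: [-1.4, 2.5, -0.9]
grip_width: 0.0221
grasp_force: 64.0
[[(0.0015), (-0.0054), 0.079], [(0.0034), (-0.0106), 0.158], [(0.0057), (-0.0157), 0.237], [(0.0083), (-0.0206), 0.316], [(0.0114), (-0.0252), 0.395], [(0.0148), (-0.0296), 0.474], [(0.0186), (-0.0338), 0.553], [(0.0227), (-0.0376), 0.632], [(0.027), (-0.041), 0.711], [(0.0317), (-0.0442), 0.79]]
[[(0.0049), (-0.0027), 0.079], [(0.0099), (-0.0051), 0.158], [(0.0151), (-0.007), 0.237], [(0.0205), (-0.0086), 0.316], [(0.026), (-0.0097), 0.395], [(0.0315), (-0.0103), 0.474], [(0.0371), (-0.0106), 0.553], [(0.0426), (-0.0103), 0.632], [(0.0482), (-0.0097), 0.711], [(0.0537), (-0.0086), 0.79]]
```

```bash
python3 -m creep '[0.0015,-0.0054,0,0.079,0, 0.0034,-0.0106,0,0.158,0, 0.0057,-0.0157,0,0.237,0, 0.0083,-0.0206,0,0.316,0, 0.0114,-0.0252,0,0.395,0, 0.0148,-0.0296,0,0.474,0, 0.0186,-0.0338,0,0.553,0, 0.0227,-0.0376,0,0.632,0, 0.027,-0.041,0,0.711,0, 0.0317,-0.0442,0,0.79,0]'; python3 -m creep '[0,0,0,0,0]';  python3 -m creep '[0.0049,-0.0027,0,0.079,0, 0.0099,-0.0051,0,0.158,0, 0.0151,-0.007,0,0.237,0, 0.0205,-0.0086,0,0.316,0, 0.026,-0.0097,0,0.395,0, 0.0315,-0.0103,0,0.474,0, 0.0371,-0.0106,0,0.553,0, 0.0426,-0.0103,0,0.632,0, 0.0482,-0.0097,0,0.711,0, 0.0506,-0.0092,0,0.746,0]'; python3 -m creep '[0,0,0,0,0, 0,0,0,0,0]'; python3 -c "from inhand import *"
```

```text
clock: 15.22
eef_pos: [0.4951, 0.236, 0.1179]
tool_rot: [-0.489, 0.872, 0.001, -0.001]
ft_force: [-1.8, 2.9, -0.6]
grip_width: 0.0218
grasp_force: 64.0
clock: 15.3
eef_pos: [0.4952, 0.2359, 0.1178]
tool_rot: [-0.487, 0.873, 0.001, -0.001]
ft_force: [-2.7, 3.0, -2.1]
grip_width: 0.0215
grasp_force: 64.1
clock: 16.13
eef_pos: [0.5466, 0.2265, 0.1179]
tool_rot: [0.772, -0.636, 0.0, 0.0]
ft_force: [-0.8, 1.3, -1.2]
grip_width: 0.0222
grasp_force: 64.0
clock: 16.3
eef_pos: [0.5463, 0.2265, 0.118]
tool_rot: [0.771, -0.637, 0.0, 0.0]
ft_force: [0.9, 1.7, -1.8]
grip_width: 0.0219
grasp_force: 64.0
tcp [0.5463 0.2265 0.118 ] psi 190.83972463790718 t 16.3
```

```bash
python3 -m creep '[0,0,0.02,0,0, 0,0,0.05,0,0, 0,0,0.09,0,0, 0,0,0.13,0,0, 0,0,0.17,0,0, 0,0,0.17,0,0, 0,0,0.17,0,0]'; python3 - <<'E'
from inhand import *
hk=np.array([[-.02,y,.225] for y in(.105,.035,-.035,-.105)])
def R(q,P):
    c,s=np.cos(q[2]),np.sin(q[2]);P=np.array(P);return np.c_[q[0]+P[:,0]*c-P[:,1]*s,q[1]+P[:,0]*s+P[:,1]*c,P[:,2]]
obs={'top':[[] for _ in range(4)],'side':[[] for _ in range(4)]}
g={'top':[(459.5,177.5),(462,205.5),(466,229),(470.5,254)],'side':[(344,134),(358,135.4),(373,139.2),(388.4,144.4)]}
cam={}
for k in range(3):
  for n in obs:
    cam[n]=snap(n,f'rk{k}_{n}.png')
    for t in('hook1','key_hook'):
        for e in bot.place_of(n,t):
            dd=np.linalg.norm(np.array(g[n])-px(e),axis=1);i=dd.argmin()
            if dd[i]<6 and e['score']>.4: obs[n][i].append(px(e))
def res(q,ns=('top','side')):
    return np.concatenate([(proj(cam[n],R(q,hk))[i]-u) for n in ns for i in range(4) for u in obs[n][i]])
q0=np.array([.5,-.39,-1.5])
for ns in(('top',),('side',),('top','side')):
    r=least_squares(res,q0,args=(ns,),loss='soft_l1');print(ns,r.x,'rms',np.sqrt(np.mean(r.fun**2)))
q=r.x;print(R(q,hk)); np.save('rack.npy',q)
tips=R(q,hk+[-.02,0,.029]); rail=R(q,[[0,-.155,.235],[0,.155,.235],[.02,.155,.235],[.02,-.155,.235]]);tray=R(q,[[-.08,-.15,.01],[-.08,.15,.01]])
ims=[]
for n,(x0,y0,x1,y1,f) in dict(top=(405,150,495,285,4),side=(310,110,420,205,4)).items():
    im=cv2.imread(f'pics/rk2_{n}.png')[y0:y1,x0:x1];im=cv2.resize(cv2.convertScaleAbs(im,alpha=1.6),None,fx=f,fy=f,interpolation=cv2.INTER_CUBIC)
    p=lambda P:np.int32((proj(cam[n],P)-[x0,y0]+.5)*f)
    cv2.polylines(im,[p(rail)],True,(0,255,0),1)
    base=R(q,hk+[.02,0,0]);arm=R(q,hk+[-.02,0,0])
    for i in range(4): cv2.polylines(im,[p(np.array([base[i],arm[i],tips[i]]))],False,(255,0,255),1)
    ims.append(cv2.copyMakeBorder(im,0,560-im.shape[0],0,0,cv2.BORDER_CONSTANT))
cv2.imwrite('pics/rk.png',np.hstack(ims))
E
```

```text
clock: 16.88
eef_pos: [0.5479, 0.2269, 0.2921]
tool_rot: [0.771, -0.637, 0.002, -0.003]
ft_force: [0.1, -0.7, -1.8]
grip_width: 0.0219
grasp_force: 64.0
tcp [0.5479 0.2269 0.2921] psi 190.8881950731611 t 16.8833
('top',) [ 0.4958 -0.3823 -1.512 ] rms 1.7663804033985178
('side',) [ 0.4939 -0.3852 -1.5935] rms 1.6881707948763938
('top', 'side') [ 0.4954 -0.3825 -1.5189] rms 1.769560248118258
[[ 0.5992 -0.357   0.225 ]
 [ 0.5293 -0.3607  0.225 ]
 [ 0.4594 -0.3643  0.225 ]
 [ 0.3895 -0.3679  0.225 ]]
```

View pics/rk.png

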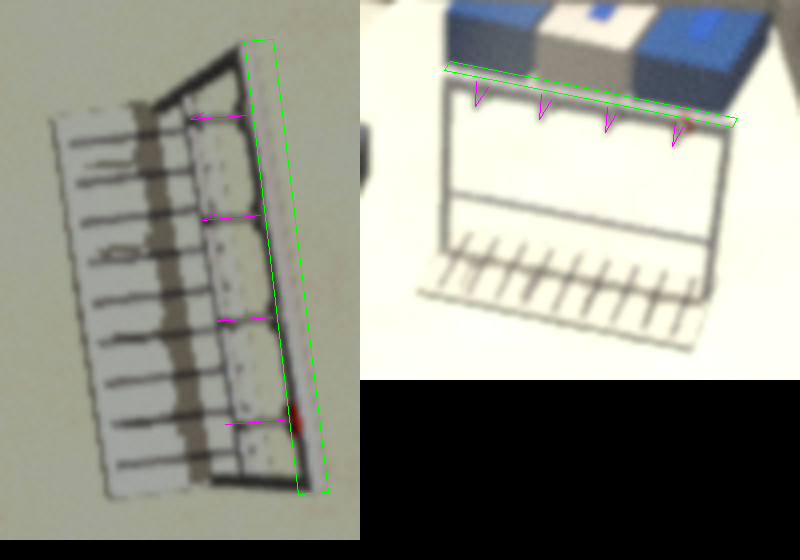

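The overlay matches: the rail outline sits on the rail, and the hooks are at (190-245,117), (258,215), (272,318) and the collared one at (290,421). I'll cross-check with the collar blob in both cameras.

```bash
python3 - <<'E'
from inhand import *
ct,cs=snap('top'),snap('side');us=[]
for c,b in((ct,(465,490,240,268)),(cs,(375,405,132,152))):
    w=np.clip(colour(c['pixels'][b[2]:b[3],b[0]:b[1]],'red')-15,0,None); Y,X=np.mgrid[b[2]:b[3],b[0]:b[1]]
    us.append(np.array([(w*X).sum(),(w*Y).sum()])/w.sum()); print(us[-1],w.max(),(w>w.max()/2).sum())
print('tri',tri([ct,cs],us),'z225',onz(ct,us[0],.225),onz(cs,us[1],.225))
q=np.load('rack.npy');print('model collar',q[0]-.105*-np.sin(q[2])*1,q[1]-.105*np.cos(q[2]))
run('red',KEY,.008,.01,('side','top'))
E
```

```text
tcp [0.5463 0.2266 0.2884] psi 190.9939920104383 t 17.7833
[478.4923 254.5274] 40.0 9
[391.2857 139.7802] 13.0 7
tri [ 0.3896 -0.3947  0.228 ] z225 [ 0.3903 -0.3955  0.225 ] [ 0.3903 -0.3998  0.225 ]
model collar 0.390531882969826 -0.3879036289288349
side along/across mm [11.1489 10.4885] dyaw 1.7996929378364965 iou 0.415
top along/across mm [-2.6209 -0.9847] dyaw -0.7632309724586364 iou 0.435
```

```bash
python3 - <<'E'
import sys; from inhand import *
q=np.load('rack.npy')
def R(q,P):
    c,s=np.cos(q[2]),np.sin(q[2]);P=np.array(P,float);return np.c_[q[0]+P[:,0]*c-P[:,1]*s,q[1]+P[:,0]*s+P[:,1]*c,P[:,2]]
ims=[]
for n,(x0,y0,x1,y1) in (('top',(450,235,490,275)),('top',(445,155,485,195)),('side',(370,120,410,160)),('side',(325,115,365,155))):
    c=snap(n); im=np.mean([snap(n)['pixels'].astype(float) for _ in range(2)]+[c['pixels'].astype(float)],0)[y0:y1,x0:x1,::-1]
    im=cv2.resize(np.clip((im-im.min())*255/(im.max()-im.min()),0,255).astype(np.uint8),(400,300) if 0 else (300,300),interpolation=cv2.INTER_CUBIC);f=7.5
    for s in range(0,40,10): cv2.putText(im,str(x0+s),(int(s*f),8),0,.3,(0,0,255));cv2.putText(im,str(y0+s),(0,int(s*f)+8),0,.3,(0,0,255))
    ims.append(im)
    for i,y in enumerate((.105,.035,-.035,-.105)): print(n,i,proj(c,R(q,[[0,y,.235],[.0,y,.225],[-.04,y,.225],[-.04,y,.254]])).round(1).tolist())
cv2.imwrite('pics/rk2.png',np.vstack([np.hstack(ims[:2]),np.hstack(ims[2:])]))
E
```

```text
tcp [0.5463 0.2266 0.2884] psi 190.9964301056777 t 17.9833
top 0 [[467.8, 177.7], [466.6, 178.4], [452.2, 179.5], [455.4, 177.5]]
top 1 [[470.8, 202.9], [469.6, 203.4], [455.1, 204.5], [458.3, 203.2]]
top 2 [[473.9, 228.5], [472.6, 228.8], [458.0, 229.9], [461.3, 229.1]]
top 3 [[476.9, 254.4], [475.7, 254.5], [461.0, 255.6], [464.4, 255.5]]
top 0 [[467.8, 177.7], [466.6, 178.4], [452.2, 179.5], [455.4, 177.5]]
top 1 [[470.8, 202.9], [469.6, 203.4], [455.1, 204.5], [458.3, 203.2]]
top 2 [[473.9, 228.5], [472.6, 228.8], [458.0, 229.9], [461.3, 229.1]]
top 3 [[476.9, 254.4], [475.7, 254.5], [461.0, 255.6], [464.4, 255.5]]
side 0 [[341.7, 129.3], [341.6, 131.4], [338.3, 136.0], [338.5, 129.9]]
side 1 [[357.6, 132.5], [357.5, 134.6], [354.4, 139.3], [354.8, 133.1]]
side 2 [[373.9, 135.7], [373.7, 137.8], [370.9, 142.7], [371.4, 136.5]]
side 3 [[390.6, 139.1], [390.3, 141.2], [387.7, 146.1], [388.4, 139.9]]
side 0 [[341.7, 129.3], [341.6, 131.4], [338.3, 136.0], [338.5, 129.9]]
side 1 [[357.6, 132.5], [357.5, 134.6], [354.4, 139.3], [354.8, 133.1]]
side 2 [[373.9, 135.7], [373.7, 137.8], [370.9, 142.7], [371.4, 136.5]]
side 3 [[390.6, 139.1], [390.3, 141.2], [387.7, 146.1], [388.4, 139.9]]
```

View pics/rk2.png

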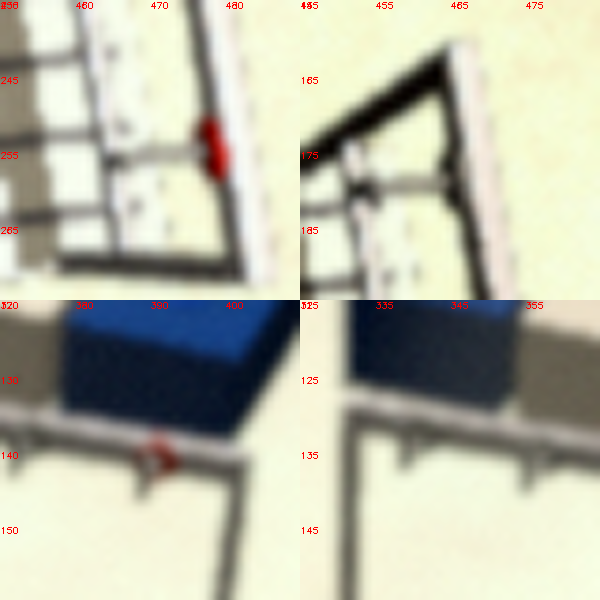

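```bash
python3 - <<'E'
from inhand import *
ct,cs=snap('top'),snap('side')
def R(q,P):
    c,s=np.cos(q[2]),np.sin(q[2]);P=np.array(P,float);return np.c_[q[0]+P[:,0]*c-P[:,1]*s,q[1]+P[:,0]*s+P[:,1]*c,P[:,2]]
# refine rail edge: bright strip left edge per row, subpixel by max gradient
g=np.mean([snap('top')['pixels'].astype(float).sum(2) for _ in range(3)],0)
pts=[]
for r in range(172,266,2):
    x0=467+(r-178)*.15; xs=np.arange(int(x0)-6,int(x0)+8); d=np.gradient(cv2.GaussianBlur(g[r:r+1],(3,1),.7)[0])[xs]
    i=d[1:-1].argmax()+1; a,b,c=d[i-1:i+2]; pts.append((xs[i]+.5*(a-c)/(a-2*b+c),r))
pts=np.array(pts); W=np.array([onz(ct,u,.235)[:2] for u in pts])
A=np.polyfit(W[:,0],W[:,1],1); e=W[:,1]-np.polyval(A,W[:,0]); k=abs(e)<.006; A=np.polyfit(W[k,0],W[k,1],1); print('rail yaw',np.arctan(A[0])-np.pi/2,'y at .39',np.polyval(A,.39),'at .6',np.polyval(A,.6),k.sum(),e.std())
bs=np.array([[389.1,145.3],[372.4,142.4],[355.4,139.9],[339.3,137]]);ys=[-.105,-.035,.035,.105]
tb=np.array([[465.3,255.6],[454,180]]);ty=[-.105,.105]
def res(q,ps=1):
    r1=(proj(cs,R(q,[[-.041,y,.2235] for y in ys]))-bs).ravel()*ps
    r2=(proj(ct,R(q,[[-.04,y,.225] for y in ty]))-tb).ravel()
    x,y=W[k].T; n=np.array([np.cos(q[2]),np.sin(q[2])]); r3=((x-q[0])*n[0]+(y-q[1])*n[1])/.0027
    return np.concatenate([r1,r2,r3*np.sqrt(6/len(r3))])
for ps in(0,1):
    r=least_squares(res,[.495,-.385,-1.51],args=(ps,));print(r.x,r.fun[:12].round(1),res(r.x)[:8].round(1))
q=r.x;np.save('rack.npy',q);print('tips',R(q,[[-.04,y,.254] for y in ys]))
print('collar',R(q,[[-.003,-.105,.225]]))
E
```

```text
tcp [0.5463 0.2266 0.2883] psi 190.99465876115022 t 18.5833
rail yaw -1.4736963403504597 y at .39 -0.3955403415922725 at .6 -0.3750850169498046 47 0.000719986976102323
[ 0.4956 -0.3866 -1.4789] [-0.   0.  -0.   0.  -0.  -0.  -0.  -0.  -1.2  0.4 -1.7  0.1] [-0.6  0.3 -0.8  0.1 -0.5 -0.4 -0.7 -0.5]
[ 0.4944 -0.3867 -1.4773] [-0.2  0.3 -0.5  0.2 -0.2 -0.4 -0.4 -0.4 -1.   0.8 -1.7  0.5] [-0.2  0.3 -0.5  0.2 -0.2 -0.4 -0.4 -0.4]
tips [[ 0.3862 -0.3567  0.254 ]
 [ 0.4558 -0.3502  0.254 ]
 [ 0.5255 -0.3436  0.254 ]
 [ 0.5952 -0.3371  0.254 ]]
collar [[ 0.3896 -0.3935  0.225 ]]
```

```bash
python3 -m creep '[-0.1,-0.36,0,-0.098,0, -0.1,-0.36,0,-0.098,0, -0.1,-0.36,0,-0.098,0, -0.1,-0.36,0,-0.098,0, -0.1,-0.36,0,-0.098,0, -0.1,-0.36,0,-0.098,0, -0.1,-0.36,0,-0.098,0, -0.1,-0.36,0,-0.098,0, -0.1,-0.36,0,-0.098,0, -0.1,-0.36,0,-0.098,0]'; python3 -m creep '[-0.067,-0.12,0,0,0, -0.067,-0.12,0,0,0, -0.067,-0.12,0,0,0, -0.067,-0.12,0,0,0, -0.067,-0.16,0,0,0, -0.067,-0.16,0,0,0, -0.067,-0.16,0,0,0, -0.067,-0.16,0,0,0]'; python3 - <<'E'
from inhand import *
for _ in range(2): p=run('red',KEY,.008,.01,('side','top'))
E
```

```text
clock: 19.67
eef_pos: [0.4442, -0.1396, 0.2886]
tool_rot: [0.736, -0.677, 0.001, 0.001]
ft_force: [0.6, 1.2, -1.4]
grip_width: 0.0216
grasp_force: 63.9
clock: 20.33
eef_pos: [0.3792, -0.2933, 0.2881]
tool_rot: [0.739, -0.673, -0.0, -0.0]
ft_force: [-0.3, 0.1, -1.1]
grip_width: 0.0221
grasp_force: 63.9
tcp [ 0.3792 -0.2933  0.2881] psi 185.34157219618524 t 20.3333
side along/across mm [ 0.5571 10.2702] dyaw 10.822004633355464 iou 0.359
top along/across mm [-0.4191 -0.4449] dyaw -1.213944314836158 iou 0.504
side along/across mm [20.2396  3.316 ] dyaw 1.1588286792389957 iou 0.363
top along/across mm [0.0607 0.338 ] dyaw -0.7114911894156805 iou 0.506
```

```bash
python3 -m creep '[0,0,-0.02,0,0, 0,0,-0.03,0,0, 0,0,-0.03,0,0]'; python3 -m creep '[0,0,-0.012,0,0, 0,0,-0.012,0,0, 0,0,-0.012,0,0]'; python3 - <<'E'
from inhand import *
ims=[]
for n,(x0,y0) in(('top',(440,230)),('side',(345,115))):
    im=snap(n)['pixels'][y0:y0+40,x0:x0+50,::-1].copy();ims.append(cv2.resize(cv2.convertScaleAbs(im,alpha=1.5),(400,320),interpolation=cv2.INTER_CUBIC))
cv2.imwrite('pics/kh.png',np.hstack(ims))
E
```

```text
clock: 20.78
eef_pos: [0.3785, -0.2917, 0.2563]
tool_rot: [0.74, -0.673, -0.002, 0.0]
ft_force: [-0.7, 0.1, -1.4]
grip_width: 0.0218
grasp_force: 63.9
clock: 21.03
eef_pos: [0.3793, -0.2929, 0.2466]
tool_rot: [0.74, -0.673, -0.0, 0.0]
ft_force: [0.0, 0.3, -1.0]
grip_width: 0.0218
grasp_force: 63.9
tcp [ 0.3793 -0.2929  0.2466] psi 185.4325983635313 t 21.0333
```

View pics/kh.png

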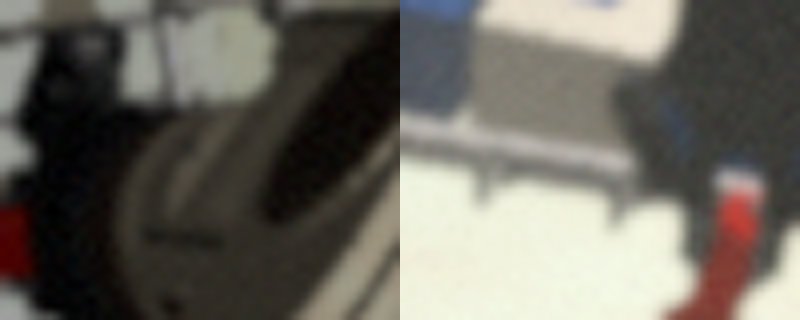

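The arm hides the eye in both views. The key's underside is 9 mm below the hook tip with no contact force, so the tip must be inside the eye. I'll lower it to the arm.

```bash
python3 -m creep '[0,0,-0.01,0,0, 0,0,-0.01,0,0, 0,0,-0.01,0,0]'; python3 -m creep '[0,0,-0.006,0,0, 0,0,-0.006,0,0, 0,0,-0.006,0,0]';  python3 -m creep '[0,0,-0.006,0,0, 0,0,-0.006,0,0, 0,0,-0.006,0,0]'
```

```text
clock: 21.38
eef_pos: [0.3796, -0.2936, 0.237]
tool_rot: [0.74, -0.673, 0.001, 0.0]
ft_force: [0.6, 0.8, -0.6]
grip_width: 0.0215
grasp_force: 64.1
clock: 21.63
eef_pos: [0.3801, -0.2942, 0.2313]
tool_rot: [0.74, -0.673, 0.002, 0.0]
ft_force: [1.3, -0.9, 4.0]
grip_width: 0.0218
grasp_force: 64.7
clock: 21.88
eef_pos: [0.3801, -0.2945, 0.2254]
tool_rot: [0.739, -0.673, 0.002, 0.0]
ft_force: [-0.1, -1.2, 5.0]
grip_width: 0.0219
grasp_force: 65.1
```

```bash
python3 -m creep '[0,-0.001,-0.008,0,0, 0,-0.003,-0.016,0,0, 0,-0.006,-0.024,0,0, 0.001,-0.009,-0.03,0,0, 0.001,-0.009,-0.03,0,0]'; python3 -m creep '[0,0,0,0,0.05, 0,0,0,0,0.05, 0,0,0,0,0.05, 0,0,0,0,0.05, 0,0,0,0,0.06, 0,0,0,0,0.06, 0,0,0,0,0.06, 0,0,0,0,0.06]'; python3 -m creep '[0,0,0.04,0,0.06, 0,0,0.08,0,0.06, 0,0,0.12,0,0.06, 0,0.04,0.12,0,0.06, 0,0.08,0.12,0,0.06, 0,0.12,0.12,0,0.06, 0,0.16,0.12,0,0.06, 0,0.2,0.12,0,0.06, 0,0.2,0.12,0,0.06]'; python3 - <<'E'
from inhand import *
ims=[]
for n,(x0,y0) in(('top',(440,230)),('side',(345,115))):
    im=snap(n,'kr_'+n+'.png')['pixels'][y0:y0+60,x0:x0+60,::-1].copy();ims.append(cv2.resize(cv2.convertScaleAbs(im,alpha=1.5),(400,400),interpolation=cv2.INTER_CUBIC))
    print(n,[(e['score'],px(e)) for e in bot.place_of(n,'key_eye')],[(e['score'],px(e)) for e in bot.place_of(n,'key')])
cv2.imwrite('pics/kr.png',np.hstack(ims))
E
```

```text
clock: 22.3
eef_pos: [0.3796, -0.2995, 0.1926]
tool_rot: [0.74, -0.673, -0.003, -0.002]
ft_force: [0.9, 7.1, 1.4]
grip_width: 0.022
grasp_force: 65.7
clock: 22.97
eef_pos: [0.3803, -0.3025, 0.1944]
tool_rot: [0.739, -0.673, 0.0, 0.0]
ft_force: [0.2, -0.6, -0.7]
grip_width: 0.0601
grasp_force: 0.0
clock: 23.72
eef_pos: [0.3798, -0.0967, 0.3148]
tool_rot: [0.742, -0.67, -0.001, -0.001]
ft_force: [-0.4, -0.2, -0.3]
grip_width: 0.0602
grasp_force: 0.0
tcp [ 0.3798 -0.0967  0.3148] psi 185.88384545417966 t 23.7167
top [(0.57, array([476.096, 255.92 ])), (0.28, array([463.424, 205.68 ]))] [(0.62, array([465.28, 251.52]))]
side [(0.62, array([389.632, 144.92 ]))] [(0.71, array([376.704, 211.68 ])), (0.62, array([388.288, 156.8  ]))]
```

View pics/kr.png

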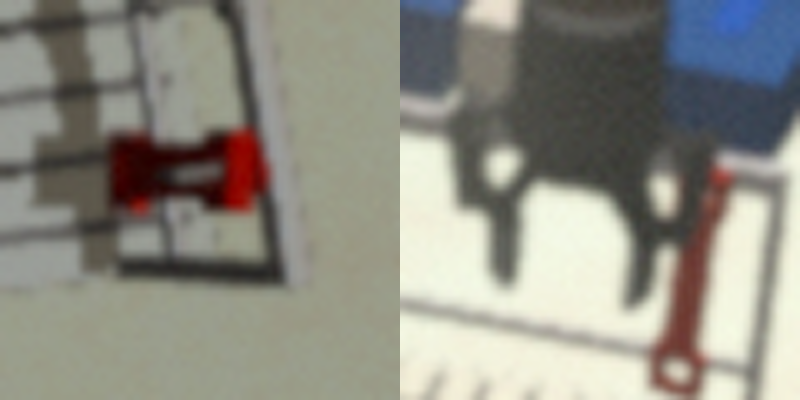

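The key hangs on its hook: its eye is at top (476,256), and the key is vertical in the side view. Remeasuring the lifters and clips now.

```bash
cat > lm.py <<'E'
from fit import *
np.set_printoptions(precision=4,suppress=True)
ct=snap('top');cs=snap('side')
def lifters():
    for i,(v0,v1,x,y) in enumerate([(155,184,.6626,.1879),(185,210,.5823,.1817),(211,240,.4986,.1743)]):
        box=(205,310,v0,v1);m=filled(mask(ct,'blue',box))
        print('lifter',i,*fitpoly(ct,m,box,LIFT,np.array([x,y,-1.51]),.106,.006))
def bars():
    for n,c,box in(('top',ct,(225,255,175,225)),('side',cs,(240,310,235,280))):
        m=mask(c,'yellow',box,.6);k,l,st,ce=cv2.connectedComponentsWithStats(m)
        for j in range(1,k):
            if st[j,4]>100: u=(ce[j]+.5)/S-.5+[box[0],box[2]]; print('yellow',n,round(st[j,4]/36,1),u,onz(c,u,.1095)[:2])
E
python3 - <<'E'
from lm import *
lifters();bars()
for n,c in(('top',ct),('side',cs)):
    for t in('key_eye','lifter1_eye'): print(n,t,[(round(e['score'],2),px(e).round(1)) for e in bot.place_of(n,t) if e['score']>.3])
E
```

```text
lifter 0 [ 0.6626  0.1881 -1.5209] 0.9595460199004975
lifter 1 [ 0.5823  0.1813 -1.4967] 0.9659188164812325
lifter 2 [ 0.4986  0.1743 -1.517 ] 0.9727811713977722
yellow top 12.0 [237.7311 184.6447] [0.6183 0.2765]
yellow top 14.1 [250.5465 184.9693] [0.6164 0.2378]
yellow top 6.2 [225.4531 212.5231] [0.5345 0.3136]
yellow top 13.4 [237.1808 213.1158] [0.5318 0.2784]
yellow side 4.9 [267.0393 243.6826] [0.6162 0.2382]
yellow side 12.2 [260.5951 250.9061] [0.6187 0.2774]
yellow side 5.6 [283.3986 258.9068] [0.5313 0.2773]
yellow side 12.9 [276.6388 266.8863] [0.5344 0.3177]
top key_eye [(0.64, array([472.5, 255.6])), (0.56, array([466.6, 254.4])), (0.47, array([317.8, 266.8])), (0.42, array([266.2, 168.4]))]
top lifter1_eye [(0.7, array([284.8, 220.1]))]
side key_eye [(0.55, array([390.6, 142.9])), (0.47, array([264.3, 245. ]))]
side lifter1_eye [(0.79, array([308.6, 239.1]))]
```

Bars sit at about 83° (1.44-1.46 rad) in both cameras, so they are clear in the gap. The lifters haven't moved. Going for the far lifter.

```bash
python3 -m creep '[0.26,0.26,-0.08,-0.053,0.06, 0.26,0.26,-0.08,-0.053,0.06, 0.26,0.26,-0.08,-0.053,0.06, 0.26,0.26,-0.08,-0.053,0.06, 0.26,0.26,-0.08,-0.053,0.06, 0.26,0.26,-0.08,-0.053,0.06, 0.26,0.26,-0.08,-0.053,0.06, 0.26,0.26,-0.08,-0.053,0.06, 0.26,0.26,-0.08,-0.053,0.06, 0.26,0.26,-0.08,-0.053,0.06]';python3 -m creep '[0.022,0.02,-0.08,0,0.06, 0.022,0.02,-0.08,0,0.06, 0.022,0.02,-0.1,0,0.06, 0.022,0.02,-0.1,0,0.06, 0.022,0.02,-0.1,0,0.06]'; python3 -c "from inhand import *;print(o['joint_pos'])"
```

```text
clock: 25.15
eef_pos: [0.6427, 0.1624, 0.2259]
tool_rot: [0.723, -0.691, -0.003, 0.003]
ft_force: [-2.2, -1.1, -1.1]
grip_width: 0.0599
grasp_force: 0.0
clock: 25.57
eef_pos: [0.661, 0.1769, 0.1323]
tool_rot: [0.721, -0.693, -0.001, 0.002]
ft_force: [-0.3, 1.0, 0.8]
grip_width: 0.0598
grasp_force: 0.0
tcp [0.661  0.1769 0.1323] psi 182.32720448910234 t 25.5667
[ 0.2615  0.6678  0.4132  1.3211 -0.0001 -1.3499]
```

```bash
python3 -m creep '[0,0.003,-0.01,0.009,0.06, 0,0.003,-0.02,0.009,0.06, 0,0.003,-0.02,0.009,0.06, 0,0.003,-0.02,0.009,0.06]'; python3 -c "from inhand import *"
```

```text
clock: 25.9
eef_pos: [0.6622, 0.1804, 0.1149]
tool_rot: [0.724, -0.689, 0.0, -0.0]
ft_force: [-0.0, 0.9, 0.3]
grip_width: 0.0602
grasp_force: 0.0
tcp [0.6622 0.1804 0.1149] psi 182.84618904340954 t 25.9
```

```bash
python3 -m creep '[0,0.002,-0.009,0,0.06, 0,0.002,-0.018,0,0.06, 0,0.002,-0.018,0,0.06, 0,0.002,-0.018,0,0, 0,0.002,-0.018,0,0, 0,0.002,-0.018,0,0, 0,0.002,-0.018,0,0, 0,0.002,-0.018,0,0]'; python3 -m creep '[0,0,0.01,0,0, 0,0,0.02,0,0, 0,0,0.03,0,0, 0,0,0.06,0,0, 0,0,0.1,0,0, 0,0,0.14,0,0, 0,0,0.18,0,0, 0,0,0.18,0,0, 0,0,0.18,0,0]'; python3 - <<'E'
from inhand import *
run('blue',LIFT,.010,.006,('side','top'),fn='l0_',hide=(-.025,.04))
E
```

```text
clock: 26.57
eef_pos: [0.6626, 0.1827, 0.0969]
tool_rot: [0.725, -0.689, 0.0, -0.0]
ft_force: [-0.7, -0.4, 1.7]
grip_width: 0.0222
grasp_force: 58.9
clock: 27.32
eef_pos: [0.6642, 0.1831, 0.2822]
tool_rot: [0.725, -0.689, 0.003, -0.005]
ft_force: [0.5, -0.4, -0.9]
grip_width: 0.0218
grasp_force: 59.0
tcp [0.6642 0.1831 0.2822] psi 182.8606845039893 t 27.3167
side along/across mm [-4.9116  0.9837] dyaw 0.9595745330614338 iou 0.841
top along/across mm [-4.9398 -1.8395] dyaw 0.08665322585284556 iou 0.426
```

```bash
python3 -m creep '[-0.06,-0.35,0.003,0.044,0, -0.06,-0.35,0.003,0.044,0, -0.06,-0.35,0.003,0.044,0, -0.06,-0.35,0.003,0.044,0, -0.06,-0.35,0.003,0.044,0, -0.06,-0.35,0.003,0.044,0, -0.06,-0.35,0.003,0.044,0, -0.06,-0.35,0.003,0.044,0, -0.06,-0.35,0.003,0.044,0, -0.06,-0.35,0.003,0.044,0]';python3 -m creep '[-0.013,-0.1,0,0,0, -0.013,-0.1,0,0,0, -0.013,-0.1,0,0,0, -0.013,-0.136,0,0,0, -0.013,-0.136,0,0,0, -0.013,-0.136,0,0,0, -0.013,-0.136,0,0,0]'; python3 - <<'E'
from inhand import *
p=run('blue',LIFT,.0091,.006,('side','top'),hide=(-.03,.03),fn='l0h_')
E
```

```text
clock: 28.25
eef_pos: [0.5998, -0.1726, 0.2769]
tool_rot: [0.737, -0.676, -0.002, 0.002]
ft_force: [-0.0, 0.3, -1.3]
grip_width: 0.022
grasp_force: 59.1
clock: 28.83
eef_pos: [0.5889, -0.3025, 0.2774]
tool_rot: [0.74, -0.673, -0.002, 0.0]
ft_force: [-0.3, -0.0, -0.0]
grip_width: 0.0217
grasp_force: 59.1
tcp [ 0.5889 -0.3025  0.2774] psi 185.39012864133014 t 28.8333
side along/across mm [-1.4869  6.5928] dyaw 2.5518357621635244 iou 0.706
top along/across mm [-6.2402  0.8827] dyaw 0.4980174109330845 iou 0.883
```

```bash
python3 -m creep '[0.002,-0.001,-0.01,0,0, 0.002,-0.001,-0.02,0,0, 0.002,-0.001,-0.02,0,0]'; python3 -m creep '[0,0,-0.006,0,0, 0,0,-0.012,0,0, 0,0,-0.012,0,0]';  python3 - <<'E'
from inhand import *
p=run('blue',LIFT,.0091,.006,('top',),hide=(-.03,.03))
E
```

```text
clock: 29.18
eef_pos: [0.5908, -0.3028, 0.2565]
tool_rot: [0.74, -0.673, -0.002, 0.001]
ft_force: [0.4, -0.3, -2.5]
grip_width: 0.0217
grasp_force: 59.1
clock: 29.43
eef_pos: [0.5909, -0.3038, 0.2459]
tool_rot: [0.74, -0.673, -0.001, 0.0]
ft_force: [0.8, 0.6, -1.2]
grip_width: 0.0218
grasp_force: 59.1
tcp [ 0.5909 -0.3038  0.2459] psi 185.41245054185586 t 29.4333
top along/across mm [-5.7427  1.1554] dyaw 0.6938156109953493 iou 0.887
```

```bash
python3 -m creep '[0,0,-0.007,0,0, 0,0,-0.014,0,0, 0,0,-0.014,0,0]'; python3 -m creep '[0,0,-0.006,0,0, 0,0,-0.01,0,0, 0,0,-0.01,0,0]'; python3 -m creep '[0,-0.001,-0.006,0,0, 0,-0.003,-0.011,0,0, 0,-0.003,-0.011,0,0]'
```

```text
clock: 29.73
eef_pos: [0.5907, -0.3042, 0.2314]
tool_rot: [0.739, -0.673, -0.001, 0.0]
ft_force: [-1.1, 0.9, -1.0]
grip_width: 0.0219
grasp_force: 59.1
clock: 29.98
eef_pos: [0.5914, -0.3045, 0.2233]
tool_rot: [0.74, -0.673, 0.0, -0.0]
ft_force: [-0.0, 0.4, 2.3]
grip_width: 0.0223
grasp_force: 59.5
clock: 30.23
eef_pos: [0.5923, -0.3058, 0.2138]
tool_rot: [0.74, -0.673, 0.001, -0.002]
ft_force: [0.5, 5.1, 4.4]
grip_width: 0.0221
grasp_force: 61.1
```

Contact came at the expected height. Releasing and retreating.

```bash
python3 -m creep '[0,0,-0.004,0,0.05, 0,0,-0.004,0,0.05, 0,0,-0.004,0,0.05, 0,0,-0.004,0,0.05, 0,0,-0.004,0,0.05, 0,0,-0.004,0,0.05, 0,0,-0.004,0,0.05]'; python3 -m creep '[0,0,0.04,0,0.05, 0,0,0.08,0,0.05, 0,0,0.1,0,0.05, 0,0.04,0.1,0,0.05, 0,0.08,0.1,0,0.06, 0,0.12,0.1,0,0.06, -0.02,0.16,0.1,0,0.06, -0.02,0.2,0.1,0,0.06, -0.02,0.24,0.1,0,0.06, -0.02,0.28,0.1,0,0.06]'; python3 - <<'E'
from lm import *
for n in('top','side'):
    snap(n,'r1_'+n+'.png')
    for t in('key_eye','lifter1_eye'): print(n,t,[(round(e['score'],2),px(e).round(1)) for e in bot.place_of(n,t) if e['score']>.3])
q=np.load('rack.npy');c_,s_=np.cos(q[2]),np.sin(q[2])
for y in(.105,.035,-.035,-.105):
    for x in(-.036,-.02,-.004):
        P=[[q[0]+x*c_-y*s_,q[1]+x*s_+y*c_,.219]];print(y,x,proj(ct,P).round(1),proj(cs,P).round(1))
lifters()
a=cv2.imread('pics/r1_top.png')[150:280,400:500];b=cv2.imread('pics/r1_side.png')[100:230,320:420]
f=lambda i:cv2.resize(cv2.convertScaleAbs(i,alpha=1.5),(400,520),interpolation=cv2.INTER_CUBIC)
cv2.imwrite('pics/r1.png',np.hstack([f(a),f(b)]))
E
```

```text
clock: 30.82
eef_pos: [0.5913, -0.3076, 0.2083]
tool_rot: [0.739, -0.673, -0.0, 0.0]
ft_force: [0.4, -0.3, 0.1]
grip_width: 0.0502
grasp_force: 0.0
clock: 31.65
eef_pos: [0.5706, -0.0257, 0.3088]
tool_rot: [0.739, -0.673, 0.0, -0.0]
ft_force: [0.1, -0.1, 0.5]
grip_width: 0.06
grasp_force: 0.0
top key_eye [(0.65, array([471.9, 254.2]))]
top lifter1_eye [(0.97, array([287.8, 219.4]))]
side key_eye [(0.69, array([387.6, 142.4]))]
side lifter1_eye [(0.56, array([308.4, 237.2])), (0.44, array([389.6, 145.2]))]
0.105 -0.036 [[453.1 180.7]] [[339.3 136.9]]
0.105 -0.02 [[458.8 180.1]] [[340.4 135. ]]
0.105 -0.004 [[464.5 179.4]] [[341.6 133.2]]
0.035 -0.036 [[457.  205.6]] [[355.5 139.9]]
0.035 -0.02 [[462.8 204.9]] [[356.6 137.9]]
0.035 -0.004 [[468.5 204.2]] [[357.6 136. ]]
-0.035 -0.036 [[461.  230.7]] [[372.1 142.9]]
-0.035 -0.02 [[466.8 230.1]] [[373.1 140.9]]
-0.035 -0.004 [[472.5 229.4]] [[374. 139.]]
-0.105 -0.036 [[465.  256.3]] [[389.  145.9]]
-0.105 -0.02 [[470.8 255.6]] [[389.9 143.9]]
-0.105 -0.004 [[476.6 254.9]] [[390.8 141.9]]
lifter 0 [ 0.6626  0.1879 -1.51  ] 0.0
lifter 1 [ 0.5827  0.1811 -1.4929] 0.9653898977567527
lifter 2 [ 0.4987  0.1743 -1.5185] 0.9722762791533187
```

View pics/r1.png

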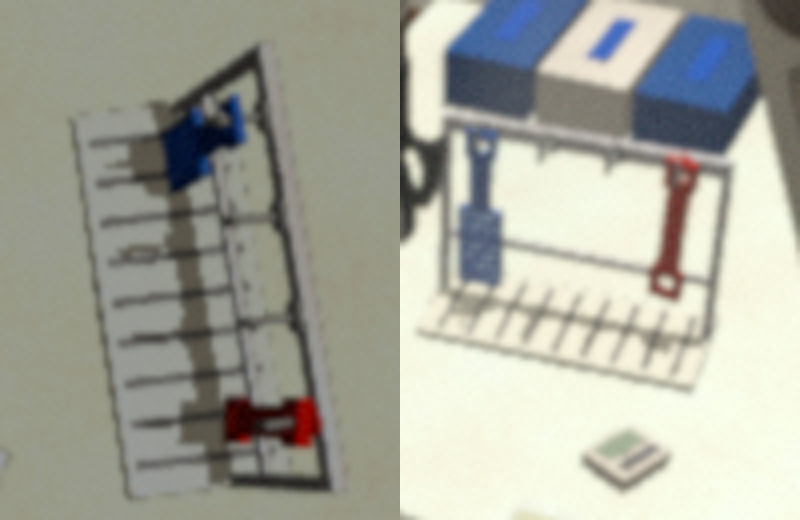

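Lifter 1 hangs on hook1, with its eye end at top crop (238,120), vertical in the side view. The key hangs on the collared hook. Next, the middle lifter.

```bash
python3 -m creep '[0.012,0.203,-0.03,-0.018,0.06, 0.012,0.203,-0.06,-0.018,0.06, 0.012,0.203,-0.09,-0.018,0.06, 0.012,0.203,-0.12,-0.018,0.06, 0.012,0.203,-0.15,-0.018,0.06, 0.012,0.203,-0.17,-0.018,0.06, 0.012,0.203,-0.19,-0.018,0.06, 0.012,0.203,-0.19,-0.018,0.06, 0.012,0.203,-0.19,-0.018,0.06, 0.012,0.203,-0.19,-0.018,0.06]'; python3 -m creep '[0,0,0,0,0.06]'; python3 -c "from inhand import *"
```

```text
clock: 32.88
eef_pos: [0.584, 0.1743, 0.119]
tool_rot: [0.733, -0.68, 0.0, 0.0]
ft_force: [0.7, -0.0, 1.4]
grip_width: 0.0602
grasp_force: 0.0
clock: 32.97
eef_pos: [0.5855, 0.1746, 0.1212]
tool_rot: [0.733, -0.681, 0.001, -0.002]
ft_force: [0.7, -0.2, 1.0]
grip_width: 0.0599
grasp_force: 0.0
tcp [0.5855 0.1746 0.1212] psi 184.22825098502406 t 32.9667
```

```bash
python3 -m creep '[-0.0025,0.003,-0.012,0.002,0.06, -0.0025,0.003,-0.022,0.002,0.06, -0.0025,0.003,-0.023,0.002,0.06, -0.0025,0.003,-0.023,0.002,0.0, -0.0025,0.003,-0.023,0.002,0, -0.0025,0.003,-0.023,0.002,0, -0.0025,0.003,-0.023,0.002,0, -0.0025,0.003,-0.023,0.002,0]'; python3 -m creep '[0,0,0.01,0,0, 0,0,0.02,0,0, 0,0,0.03,0,0, 0,0,0.06,0,0, 0,0,0.1,0,0, 0,0,0.14,0,0, 0,0,0.18,0,0, 0,0,0.18,0,0, 0,0,0.18,0,0]'; python3 - <<'E'
from inhand import *
run('blue',LIFT,.010,.006,('side','top'),fn='l1_',hide=(-.03,.04))
E
```

```text
clock: 33.63
eef_pos: [0.5815, 0.1785, 0.0965]
tool_rot: [0.734, -0.679, 0.001, -0.001]
ft_force: [-0.2, -0.6, 4.7]
grip_width: 0.022
grasp_force: 58.7
clock: 34.38
eef_pos: [0.5825, 0.1793, 0.2802]
tool_rot: [0.734, -0.679, 0.002, -0.004]
ft_force: [-0.6, -0.2, -1.6]
grip_width: 0.022
grasp_force: 59.0
tcp [0.5825 0.1793 0.2802] psi 184.47639777519277 t 34.3833
side along/across mm [-2.2038  1.9823] dyaw 0.5359390737753775 iou 0.868
top along/across mm [-2.6161 -1.7456] dyaw -0.10650296513642701 iou 0.353
```

```bash
python3 -m creep '[-0.045,-0.35,0.003,0.016,0, -0.045,-0.35,0.003,0.016,0, -0.045,-0.35,0.003,0.016,0, -0.045,-0.35,0.003,0.016,0, -0.045,-0.35,0.003,0.016,0, -0.045,-0.35,0.003,0.016,0, -0.045,-0.35,0.003,0.016,0, -0.045,-0.35,0.003,0.016,0, -0.045,-0.35,0.003,0.016,0, -0.045,-0.35,0.003,0.016,0]';python3 -m creep '[-0.016,-0.1,0,0,0, -0.016,-0.1,0,0,0, -0.016,-0.1,0,0,0, -0.016,-0.1365,0,0,0, -0.016,-0.1365,0,0,0, -0.016,-0.1365,0,0,0, -0.016,-0.1365,0,0,0]'; python3 - <<'E'
from inhand import *
p=run('blue',LIFT,.0095,.006,('side','top'),hide=(-.03,.03),fn='l1h_')
E
```

```text
clock: 35.32
eef_pos: [0.5337, -0.1757, 0.2759]
tool_rot: [0.737, -0.676, -0.002, 0.002]
ft_force: [-0.1, 0.9, -1.1]
grip_width: 0.0219
grasp_force: 59.0
clock: 35.9
eef_pos: [0.5194, -0.307, 0.2766]
tool_rot: [0.74, -0.673, -0.002, 0.0]
ft_force: [0.5, 0.3, -1.1]
grip_width: 0.0221
grasp_force: 59.0
tcp [ 0.5194 -0.307   0.2766] psi 185.38743154998895 t 35.9
side along/across mm [-4.9274  9.1734] dyaw 1.9853972477853925 iou 0.645
top along/across mm [-3.4488  2.2145] dyaw 0.5672795612159311 iou 0.876
```

```bash
python3 -m creep '[0.002,-0.001,-0.01,0,0, 0.002,-0.001,-0.02,0,0, 0.002,-0.001,-0.02,0,0]'; python3 -m creep '[0,0,-0.006,0,0, 0,0,-0.012,0,0, 0,0,-0.012,0,0]';  python3 - <<'E'
from inhand import *
p=run('blue',LIFT,.0095,.006,('top',),hide=(-.03,.03))
E
```

```text
clock: 36.25
eef_pos: [0.5213, -0.3073, 0.2556]
tool_rot: [0.74, -0.673, -0.002, 0.0]
ft_force: [-0.3, 1.0, -2.1]
grip_width: 0.0221
grasp_force: 59.0
clock: 36.5
eef_pos: [0.5214, -0.3083, 0.2449]
tool_rot: [0.74, -0.673, -0.001, 0.0]
ft_force: [0.1, -0.5, -1.3]
grip_width: 0.0218
grasp_force: 59.0
tcp [ 0.5214 -0.3083  0.2449] psi 185.40843674913577 t 36.5
top along/across mm [-3.5418  1.2781] dyaw 0.33101123466590565 iou 0.88
```

```bash
python3 -m creep '[0,0,-0.007,0,0, 0,0,-0.014,0,0, 0,0,-0.014,0,0]'; python3 -m creep '[0,0,-0.006,0,0, 0,0,-0.01,0,0, 0,0,-0.01,0,0]'; python3 -m creep '[0,-0.001,-0.006,0,0, 0,-0.003,-0.011,0,0, 0,-0.003,-0.011,0,0]'
```

```text
clock: 36.8
eef_pos: [0.5211, -0.3086, 0.2305]
tool_rot: [0.739, -0.673, -0.001, 0.0]
ft_force: [-0.7, 0.9, -1.3]
grip_width: 0.0219
grasp_force: 59.0
clock: 37.05
eef_pos: [0.522, -0.3091, 0.2226]
tool_rot: [0.74, -0.673, 0.001, -0.0]
ft_force: [-2.2, 1.1, 4.9]
grip_width: 0.0215
grasp_force: 59.6
clock: 37.3
eef_pos: [0.5225, -0.3102, 0.2122]
tool_rot: [0.74, -0.673, -0.0, -0.002]
ft_force: [0.4, 5.6, 4.3]
grip_width: 0.0217
grasp_force: 61.2
```

```bash
python3 -m creep '[0,0,-0.004,0,0.05, 0,0,-0.004,0,0.05, 0,0,-0.004,0,0.05, 0,0,-0.004,0,0.05, 0,0,-0.004,0,0.05, 0,0,-0.004,0,0.05, 0,0,-0.004,0,0.05]'; python3 -m creep '[0,0,0.04,0,0.05, 0,0,0.08,0,0.05, 0,0,0.1,0,0.05, 0,0.04,0.1,0,0.05, 0,0.08,0.1,0,0.06, 0,0.12,0.1,0,0.06, -0.02,0.16,0.1,0,0.06, -0.02,0.2,0.1,0,0.06, -0.02,0.24,0.1,0,0.06, -0.02,0.28,0.1,0,0.06]'; python3 - <<'E'
from lm import *
for n in('top','side'):
    snap(n,'r2_'+n+'.png')
    for t in('key_eye','lifter1_eye'): print(n,t,[(round(e['score'],2),px(e).round(1)) for e in bot.place_of(n,t) if e['score']>.3])
# blue blobs in rack region of side view
for n,c,b in(('side',cs,(325,400,125,190)),('top',ct,(430,485,160,270))):
  for kind in('blue','red'):
    m=(colour(c['pixels'][b[2]:b[3],b[0]:b[1]],kind)>20).astype(np.uint8);k,l,st,ce=cv2.connectedComponentsWithStats(m)
    for j in range(1,k):
        if st[j,4]>15: print(n,kind,st[j,:5]+[b[0],b[2],0,0,0],ce[j]+[b[0],b[2]])
lifters()
E
```

```text
clock: 37.88
eef_pos: [0.5218, -0.3121, 0.2073]
tool_rot: [0.739, -0.673, 0.0, 0.0]
ft_force: [0.0, 0.8, 0.5]
grip_width: 0.05
grasp_force: 0.0
clock: 38.72
eef_pos: [0.5012, -0.0302, 0.3078]
tool_rot: [0.739, -0.673, 0.0, -0.0]
ft_force: [0.9, -0.3, 0.4]
grip_width: 0.06
grasp_force: 0.0
top key_eye [(0.71, array([474.7, 258.2])), (0.39, array([285.2, 220.4]))]
top lifter1_eye [(0.86, array([284.7, 218.4]))]
side key_eye [(0.8, array([388.9, 143.1]))]
side lifter1_eye [(0.77, array([305.4, 236.1]))]
side blue [388 125  12   3  22] [394.6818 125.5455]
side red [383 138  12  36 169] [388.3254 154.5385]
top blue [456 174   5  11  33] [458.5152 179.3939]
top blue [440 177  11  18  80] [444.8125 186.9   ]
top blue [461 199   4  11  32] [462.6562 204.25  ]
top blue [440 202  13  17  93] [445.6022 210.7204]
top red [470 249  11  13  94] [475.3511 255.1809]
top red [456 250  13  11  70] [460.1    254.8714]
lifter 0 [ 0.6467  0.161  -1.0419] 0.04468827205348058
lifter 1 [ 0.5637  0.1674 -1.07  ] 0.1152182163187856
lifter 2 [ 0.4986  0.1745 -1.5175] 0.9733688814331076
```

```bash
python3 -m creep '[-0.004,0.203,-0.03,-0.04,0.06, -0.004,0.203,-0.06,-0.04,0.06, -0.004,0.203,-0.09,-0.04,0.06, -0.004,0.203,-0.12,-0.04,0.06, -0.004,0.203,-0.15,-0.04,0.06, -0.004,0.203,-0.17,-0.04,0.06, -0.004,0.203,-0.19,-0.04,0.06, -0.004,0.203,-0.19,-0.04,0.06, -0.004,0.203,-0.19,-0.04,0.06, -0.004,0.203,-0.19,-0.04,0.06]'; python3 -m creep '[0,0,0,0,0.06]'; python3 -c "from inhand import *"
```

```text
clock: 39.95
eef_pos: [0.4986, 0.17, 0.1181]
tool_rot: [0.725, -0.688, 0.0, 0.0]
ft_force: [0.8, 0.2, 0.1]
grip_width: 0.0604
grasp_force: 0.0
clock: 40.03
eef_pos: [0.5, 0.1704, 0.1199]
tool_rot: [0.725, -0.689, 0.001, -0.002]
ft_force: [-0.2, 0.4, -0.0]
grip_width: 0.06
grasp_force: 0.0
tcp [0.5    0.1704 0.1199] psi 182.96662459414495 t 40.0333
```

```bash
python3 -m creep '[-0.001,0.001,-0.012,0.002,0.06, -0.001,0.001,-0.022,0.002,0.06, -0.001,0.001,-0.022,0.002,0.06, -0.001,0.001,-0.022,0.002,0.0, -0.001,0.001,-0.022,0.002,0, -0.001,0.001,-0.022,0.002,0, -0.001,0.001,-0.022,0.002,0, -0.001,0.001,-0.022,0.002,0]'; python3 -m creep '[0,0,0.01,0,0, 0,0,0.02,0,0, 0,0,0.03,0,0, 0,0,0.06,0,0, 0,0,0.1,0,0, 0,0,0.14,0,0, 0,0,0.18,0,0, 0,0,0.18,0,0, 0,0,0.18,0,0]'; python3 - <<'E'
from inhand import *
run('blue',LIFT,.010,.006,('side','top'),fn='l2_',hide=(-.03,.04))
E
```

```text
clock: 40.7
eef_pos: [0.4975, 0.1721, 0.0964]
tool_rot: [0.727, -0.687, 0.001, -0.001]
ft_force: [-0.6, -1.4, 4.6]
grip_width: 0.0221
grasp_force: 58.6
clock: 41.45
eef_pos: [0.4985, 0.1728, 0.2794]
tool_rot: [0.727, -0.687, 0.002, -0.004]
ft_force: [0.1, 0.2, -1.2]
grip_width: 0.022
grasp_force: 59.0
tcp [0.4985 0.1728 0.2794] psi 183.21648925500043 t 41.45
side along/across mm [-1.8557  0.7396] dyaw -0.0984839648439355 iou 0.878
top along/across mm [-1.8432 -1.7271] dyaw -0.7995602101585664 iou 0.236
```

```bash
python3 -m creep '[-0.03,-0.35,0.003,0.038,0, -0.03,-0.35,0.003,0.038,0, -0.03,-0.35,0.003,0.038,0, -0.03,-0.35,0.003,0.038,0, -0.03,-0.35,0.003,0.038,0, -0.03,-0.35,0.003,0.038,0, -0.03,-0.35,0.003,0.038,0, -0.03,-0.35,0.003,0.038,0, -0.03,-0.35,0.003,0.038,0, -0.03,-0.35,0.003,0.038,0]';python3 -m creep '[-0.015,-0.1,0,0,0, -0.015,-0.1,0,0,0, -0.015,-0.1,0,0,0, -0.015,-0.1365,0,0,0, -0.015,-0.1365,0,0,0, -0.015,-0.1365,0,0,0, -0.015,-0.1365,0,0,0]'; python3 - <<'E'
from inhand import *
p=run('blue',LIFT,.0095,.006,('side','top'),hide=(-.03,.03),fn='l2h_')
E
```

```text
clock: 42.38
eef_pos: [0.4651, -0.1815, 0.2759]
tool_rot: [0.737, -0.675, -0.002, 0.001]
ft_force: [0.5, 1.0, -0.9]
grip_width: 0.0223
grasp_force: 58.9
clock: 42.97
eef_pos: [0.4514, -0.3132, 0.2767]
tool_rot: [0.74, -0.673, -0.002, -0.0]
ft_force: [-0.4, -0.2, -0.4]
grip_width: 0.0215
grasp_force: 59.0
tcp [ 0.4514 -0.3132  0.2767] psi 185.40098516494038 t 42.9667
side along/across mm [-1.3189 11.3511] dyaw 2.5543475042598223 iou 0.79
top along/across mm [-3.3982  1.8019] dyaw 0.12306483947794304 iou 0.875
```

```bash
python3 -m creep '[0,-0.001,-0.01,0,0, 0,-0.001,-0.02,0,0, 0,-0.001,-0.02,0,0]'; python3 -m creep '[0,0,-0.006,0,0, 0,0,-0.012,0,0, 0,0,-0.012,0,0]';  python3 - <<'E'
from inhand import *
p=run('blue',LIFT,.0095,.006,('top',),hide=(-.03,.03))
E
```

```text
clock: 43.32
eef_pos: [0.4509, -0.3139, 0.2555]
tool_rot: [0.74, -0.673, -0.002, 0.0]
ft_force: [-0.7, 0.1, -0.9]
grip_width: 0.0223
grasp_force: 58.9
clock: 43.57
eef_pos: [0.4512, -0.3149, 0.2448]
tool_rot: [0.74, -0.673, -0.001, 0.0]
ft_force: [-0.5, 0.2, -0.3]
grip_width: 0.022
grasp_force: 58.9
tcp [ 0.4512 -0.3149  0.2448] psi 185.3894215044528 t 43.5667
top along/across mm [-2.8737  1.4698] dyaw 0.17582595576958532 iou 0.878
```

```bash
python3 -m creep '[0,0,-0.007,0,0, 0,0,-0.014,0,0, 0,0,-0.014,0,0]'; python3 -m creep '[0,0,-0.006,0,0, 0,0,-0.01,0,0, 0,0,-0.01,0,0]'; python3 -m creep '[0,-0.001,-0.006,0,0, 0,-0.003,-0.011,0,0, 0,-0.003,-0.011,0,0]'
```

```text
clock: 43.87
eef_pos: [0.4511, -0.315, 0.2306]
tool_rot: [0.739, -0.673, -0.001, 0.0]
ft_force: [0.2, -0.4, -0.8]
grip_width: 0.0225
grasp_force: 58.9
clock: 44.12
eef_pos: [0.452, -0.3156, 0.2225]
tool_rot: [0.74, -0.673, 0.0, -0.0]
ft_force: [-1.1, 1.0, 4.5]
grip_width: 0.022
grasp_force: 59.6
clock: 44.37
eef_pos: [0.4525, -0.3167, 0.212]
tool_rot: [0.74, -0.673, -0.0, -0.002]
ft_force: [0.5, 7.2, 4.5]
grip_width: 0.0223
grasp_force: 61.3
```

```bash
python3 -m creep '[0,0,-0.004,0,0.05, 0,0,-0.004,0,0.05, 0,0,-0.004,0,0.05, 0,0,-0.004,0,0.05, 0,0,-0.004,0,0.05, 0,0,-0.004,0,0.05, 0,0,-0.004,0,0.05]'; python3 -m creep '[0,0,0.04,0,0.05, 0,0,0.08,0,0.05, 0,0,0.1,0,0.05, 0,0.04,0.1,0,0.05, 0,0.08,0.1,0,0.06, 0,0.12,0.1,0,0.06, 0,0.16,0.1,0,0.06, 0,0.2,0.1,0,0.06, 0,0.24,0.1,0,0.06, 0,0.28,0.1,0,0.06]'; python3 -m creep '[0,0.05,0,0,0.06, 0,0.05,0,0,0.06, 0,0.05,0,0,0.06, 0,0.05,0,0,0.06, 0,0.05,0,0,0.06, 0,0.05,0,0,0.06, 0,0.05,0,0,0.06, 0,0.05,0,0,0.06, 0,0.05,0,0,0.06, 0,0.05,0,0,0.06]'; python3 -m creep '[0,0,0,0,0.06, 0,0,0,0,0.06, 0,0,0,0,0.06, 0,0,0,0,0.06, 0,0,0,0,0.06, 0,0,0,0,0.06, 0,0,0,0,0.06, 0,0,0,0,0.06, 0,0,0,0,0.06, 0,0,0,0,0.06]';python3 - <<'E'
from lm import *
bars()
q=np.load('rack.npy');c_,s_=np.cos(q[2]),np.sin(q[2])
snap('top','r3_top.png');snap('side','r3_side.png')
a=cv2.imread('pics/r3_top.png')[150:280,400:500];b=cv2.imread('pics/r3_side.png')[100:230,320:420]
f=lambda i:cv2.resize(cv2.convertScaleAbs(i,alpha=1.5),(400,520),interpolation=cv2.INTER_CUBIC)
cv2.imwrite('pics/r3.png',np.hstack([f(a),f(b)]))
for n,c,b in(('top',ct,(430,485,160,270)),):
  for kind in('blue','red'):
    m=(colour(c['pixels'][b[2]:b[3],b[0]:b[1]],kind)>20).astype(np.uint8);k,l,st,ce=cv2.connectedComponentsWithStats(m)
    for j in range(1,k):
        if st[j,4]>15: print(n,kind,ce[j]+[b[0],b[2]],onz(c,ce[j]+[b[0],b[2]],.225 if ce[j][0]>22 else .08))
E
```

```text
clock: 44.95
eef_pos: [0.4518, -0.3186, 0.2073]
tool_rot: [0.739, -0.673, 0.0, 0.0]
ft_force: [-0.9, -0.5, 0.4]
grip_width: 0.0498
grasp_force: 0.0
clock: 45.78
eef_pos: [0.4514, -0.0367, 0.3076]
tool_rot: [0.739, -0.673, 0.0, -0.0]
ft_force: [0.2, 0.2, -0.1]
grip_width: 0.06
grasp_force: 0.0
clock: 46.62
eef_pos: [0.4518, 0.011, 0.3073]
tool_rot: [0.739, -0.674, -0.0, 0.0]
ft_force: [-0.2, -0.2, -1.0]
grip_width: 0.0601
grasp_force: 0.0
clock: 47.45
eef_pos: [0.4518, 0.0116, 0.3073]
tool_rot: [0.74, -0.673, -0.0, 0.0]
ft_force: [0.4, -0.8, -0.1]
grip_width: 0.0601
grasp_force: 0.0
yellow top 12.0 [237.7269 184.6422] [0.6183 0.2765]
yellow top 13.9 [250.582  184.9909] [0.6163 0.2377]
yellow top 6.3 [225.4661 212.5251] [0.5345 0.3135]
yellow top 13.4 [237.1677 213.1112] [0.5319 0.2784]
yellow side 5.4 [267.0568 243.6731] [0.6162 0.2382]
yellow side 11.9 [260.6532 250.9295] [0.6185 0.2774]
yellow side 6.0 [283.4021 258.8836] [0.5314 0.2772]
yellow side 13.4 [276.6703 266.8753] [0.5343 0.3177]
top blue [458.5938 179.2812] [ 0.5983 -0.3546  0.225 ]
top blue [445.6286 186.9857] [ 0.6006 -0.3592  0.08  ]
top blue [462.3824 204.7353] [ 0.5271 -0.3606  0.225 ]
top blue [448.1429 209.9388] [ 0.5293 -0.3627  0.08  ]
top blue [453.8571 228.3429] [ 0.4629 -0.3332  0.225 ]
top blue [466.6562 229.8438] [ 0.4579 -0.3678  0.225 ]
top blue [456.95 237.25] [ 0.4384 -0.3401  0.225 ]
top red [475.2553 255.0213] [ 0.3892 -0.3867  0.225 ]
top red [460.1493 254.8358] [ 0.3906 -0.3458  0.225 ]
```

View pics/r3.png

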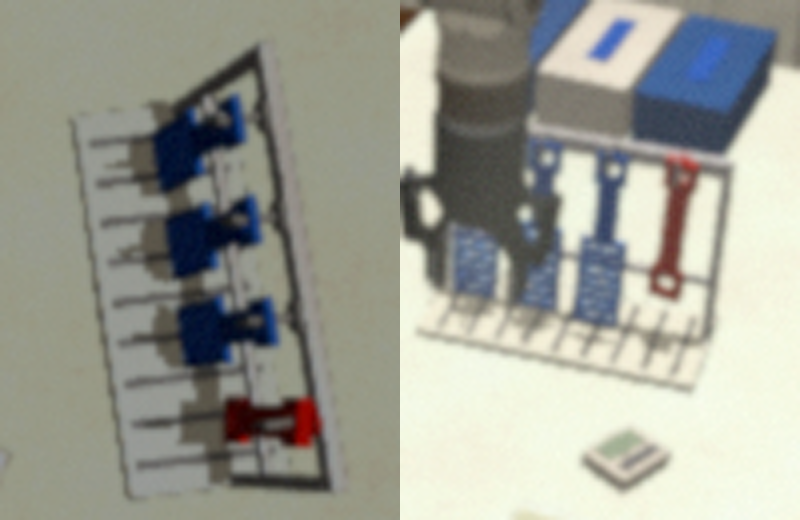

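All three lifters hang on hook1 to hook3 (top crop eyes at (238,120), (256,218), (268,322)). The key is on the collared hook at (310,420), and both bars are clear. I'll let things settle, then hand in.

```bash
for i in 1 2 3; do python3 -m creep '[0,0,0,0,0.06, 0,0,0,0,0.06, 0,0,0,0,0.06, 0,0,0,0,0.06, 0,0,0,0,0.06, 0,0,0,0,0.06, 0,0,0,0,0.06, 0,0,0,0,0.06, 0,0,0,0,0.06, 0,0,0,0,0.06]' | head -1; done; python3 - <<'E'
from lm import *
b=(430,485,160,270);A=ct['pixels'][160:270,430:485].astype(int);B=snap('top')['pixels'][160:270,430:485].astype(int);print(np.abs(A-B).mean(),np.abs(A-B).max())
for kind in('blue','red'):
    m=(colour(A,kind)>20).astype(np.uint8);k,l,st,ce=cv2.connectedComponentsWithStats(m)
    print(kind,[(ce[j]+[430,160]).round(1).tolist() for j in range(1,k) if st[j,4]>20])
print(bot.job_done())
E
```

```text
clock: 48.48
clock: 49.32
clock: 50.15
0.8584022038567493 19
blue [[458.5, 179.4], [444.6, 187.3], [462.5, 204.6], [448.0, 209.7], [451.6, 232.6], [466.8, 230.1]]
red [[468.8, 255.0]]
the job is handed in; nothing more can be done
None
```

The job is handed in at about 50 s: both clips were turned clear with the key (about 1.44–1.46 rad by both cameras), the three blue lifters hang on hook1–hook3 and the key on the red-collared hook; the judge returned no verdict.

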